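# Flip the length stop down and set the board for the cut

### The job

At the sawing station, push the red length stop over so that it flips fully down in front of the fence; then push the board, still lying flat, until its long edge is flush against the fence and its end butts against the red stop, ready to saw. Only push: do not pick anything up. Leave the blue stop flipped up and do not disturb the tools and other things around.

Things in the scene. Friction and masses are not known exactly. Their poses are not given: they have to be found in the camera images.
- station: Sawing station fixed to the bench: pale plywood bed, top 18 mm above the bench, x -190 to +45, y -410 to +300 mm; dark fence with aluminium T-track on its far side. Origin on the bench under the fence's front face, at the saw kerf (2 mm slit); y runs along the fence, x square into it. Fence: front face x = 0, 24 mm thick, y -400 to +295, top 68 mm above the bench.
- red_bracket: Aluminium bracket of the red flip stop, clamped rigidly to the T-track. Axes as the station's; the origin is on the bench under the fence's front face, in line with the stop arm's centre in y. It spans y -15 to +50 mm; its black clamp knob (at y +34 mm, x +12 mm) reaches 84 mm above the bench.
- blue_bracket: The same bracket, of the blue flip stop.
- red_stop (a joint): Red flip stop's arm angle, rad, about a level axis parallel to the fence: 0 = fully down on its end stop, hanging in front of the fence; pi/2 = level, pointing from the fence out over the bed; pi = straight up; starts at 3.25-3.6, leaning back over the fence (limit 3.75). Stiff pivot: the arm stays where it is left and must be pushed all the way, about 0.1 N m (2 N at the foot).
- blue_stop (a joint): The same for the blue flip stop (blue foot). It starts up (3.25 to 3.6) and is to stay up.
- red_pivot (a point): Point on the red stop's pivot axis, in the middle of the arm: 74 mm above the bench, 8 mm in front of the fence's front face. Does not move.
- red_foot (a point): Centre of the red plastic foot at the end of the arm (a bar 10 by 19 mm); moves with the arm. Arm down: 42 mm below and 11 mm in front of the pivot; the foot is 34 (x) by 20 (y) by 22 mm (z), 2 to 36 mm in front of the fence, 3 to 25 mm above the bed. Arm straight up: the foot is 31 to 53 mm above the pivot and points back over the fence, its end 28 mm behind the pivot.
- red_face (a point): Point at bed height under the red bracket at the fence's front face, in the plane of the stop face: the side of the foot towards -y, against which the board's end must come when the stop is down. Axes as the station's; the foot's -y side is the plane y = 0 of this point.
- board: The workpiece, a brown board 94 mm wide (x) by 270 mm long (y) by 18 mm thick, about 0.26 kg, lying flat on the bed in front of the fence, a little away from it and askew, to the -y side of both stops. Origin at the centre of its underside; its +x long edge faces the fence, its +y end goes against the stop.
- board_centre (a point): Centre of the board, half-way up (9 mm over its underside).
- board_edge_left (a point): Corner of the board, at half thickness, where the long edge that faces the fence meets the end that faces the stops (board x +47, y +135 mm).
- board_edge_right (a point): Other corner of the long edge that faces the fence, at half thickness (board x +47, y -135 mm).
- offcut: Bystander: small offcut of board, 45 by 75 by 18 mm, lying on the bed near its front edge, on the +y side. Origin at the centre of its underside.
- glue: Bystander: white glue bottle with orange cap, 56 mm diameter, 170 mm tall, standing on the bench to the +y side of the station.
- tape: Bystander: yellow tape measure, 62 by 36 by 65 mm, standing on the bench to the +y side.
- square: Bystander: try square lying flat behind the station, stock 24 by 120 mm and 14 mm high, blade 160 mm long along its +x, towards -y in the scene.
- saw: Bystander: back saw lying flat on the bench behind the station, about 350 mm long along its y axis, 85 mm wide, 12 mm high.

How it is judged (in metres and radians):
On the way, in this order (a step that is already met when the one before it is completed fails the run):
1. the red stop is flipped fully down (value of joint red_stop below 0.07 rad), for 0.2 s.
2. the board lies flush on the fence with its end against the red stop (value of joint red_stop below 0.07 rad and value of joint blue_stop above 3 rad and x of board_edge_left in the frame of station between -0.003 and 0.002 m and x of board_edge_right in the frame of station between -0.003 and 0.002 m and y of board_edge_left in the frame of red_face between -0.0025 and 0.002 m and height (world z) of board_centre below 0.031 m and angle between board's own z axis and vertical below 0.03 rad), for 0.2 s.
At the end, for the whole second after the job is handed in: The red stop is fully down (within 0.07 rad), the blue stop is still up; the board lies flat and still on the bed, both corners of its long edge within 3 mm of the fence's front face and its end within 2.5 mm of the red stop's face (all of step 2 and linear speed of board below 0.01 m/s and angular speed of board below 0.05 rad/s); the robot touches nothing.
It fails at once if the board is lifted or tilted off the bed (height (world z) of board_centre above 0.035 m or angle between board's own z axis and vertical above 0.08 rad).
It fails at once if the blue stop is flipped forward (value of joint blue_stop below 3 rad).
It fails at once if another thing is pushed away, lifted or knocked over (distance of any of offcut, glue, tape, square, saw from where it was at the start of the episode above 0.015 m or angle between any of offcut, glue, tape, square, saw's own z axis and vertical above 0.3 rad).
It also fails if it takes over 70 s, if anything falls off the work surface, if the arm or the gripper's body presses on something with over 40 N, if the wrist force passes 120 N, or if a joint passes its speed limit or range.

### The arm

A 6-joint arm with a two-finger parallel gripper is mounted at the origin on the work surface. World frame = base frame: x ahead of the robot, y to its left, z up, the work surface at z = 0. Lengths are in mm, angles in rad, forces in N, time in s.
With the tool pointing down it reaches from about 350 to 875 mm from the base axis. Payload 4.2 kg.
Tool frame: the origin (TCP) lies midway between the tips of the shut fingers; the grasp point (between the pads) lies 19 mm behind it; z points along the fingers, y is the line along which they close (so a half turn about z gives the same grasp; the last joint's range is limited). The gripper opens to 85 mm and grips with 20 to 120 N. Pads are 22 mm wide; open, the fingers measure 114 mm over their backs; the gripper's body (76 mm by 85 mm) begins 54 mm behind the grasp point. The pads swing forward as they close: fully open they stand 13 mm farther back than shut.
Start: joints at [-1.014, 0.385, 0.008, 0, -1.194, -0.259], TCP at [183.402, -597.464, 231.312] pointing down, gripper open.
Joint ranges: [-3.14, 3.14], [-1.21, 2.06], [-1.07, 1.41], [-3.16, 2.05], [-2.99, -0.16], [-3.1, 3.1]. Speed limits (rad/s): [2.79, 2.79, 3.14, 3.14, 3.14, 3.14].

### API

Orientations are given as a unit quaternion [x, y, z, w].
In Python, from bench import arm gives the robot as it stands.
- The arm moves only by the tool send_rows, never from a script. Its argument "targets" is a list of rows, each an object of numbers: "gripper": the gripper command: -1 is fully open, 1 is shut, values between are in proportion; "x", "y", "z": the shift along the tool's x, y, z in cm; "ax", "ay", "az": the turn, a rotation vector about the tool's x, y, z in degrees. A call has 1 to 5 rows; each row shifts and turns the commanded pose from where the row before left it, along the tool's axes as they then stand; what a row does not reach is not made up. A row lasts 1/12 s, in which the tool goes at most 41.7 mm and 7.16 degrees, less where a joint would pass 70% of its speed; a pose out of reach is approached as far as the arm can. A call is refused whole if a number of a shift passes 4.17 or a number of a turn 7.16, either way. A call with a gripper value outside its range is refused whole. The fingers move at their own pace and stop on an object; the grip force is fixed at half the most. Time passes only in rows, so rows that do not move let the fingers close. It gives the time, the measured TCP pose, the force, the opening and the grip force at its end, in the units of the state.
- arm.read_state(): the state, without advancing time (a new reading comes with each control period).
- arm.get_image(name): name is "scene" or "top" or "wrist"; returns (picture, depth): 384x512x3 uint8, red, green, blue; 384x512 float32, mm along the optical axis (not along the pixel's ray), 0 where there is no reading.
- arm.camera_model(name): a dict with "fx", "fy", "cx", "cy" (pixels), "cam_to_world" (4x4, takes a point from camera to world coordinates). Camera axes: x right, y down, z forward; pixel columns grow to the right and rows downward; lengths in mm; the calibration is good to about 2 mm. A picture is of the moment at which its call begins: read the wrist's pose just before it. camera_model takes no time and is no camera call; for the wrist camera it gives the pose at the moment of the call.
- arm.job_done(): hands the job in; it is judged then, once.
Trained networks look in the newest picture that a camera, given by its name, has taken for a name from the list of things; names that differ only in an ending like _2 or _b are one class to them, and where a whole thing is asked for, a point or a joint stands for the part that bears it (a point fixed in the world has none). Each returns a list of dicts, best first, with "score" (0 to 1); they miss things now and then, are a little off and sometimes report something else, mostly with a low value. They report only what shows in the picture. A call takes as long as a camera call.
- arm.boxes_of(camera, thing): "rect" ([left, top, width, height] in pixels, round what is visible of it).
The state is a dict: "clock": time; "joints": joint angles; "joint_vel": joint speeds; "joint_efforts": joint torques, N m; "position": TCP position; "ee_rot": TCP orientation; "contact_force": force on the tool from outside, world axes, zero at the start; "wrist_torque": the same for the moment, N m; "gripper_width": finger opening in mm; "grasp_force": force on a finger pad.
Only numpy, scipy, OpenCV 4.12 (cv2) and the standard library are available. Lean on these libraries where they do the work, as an engineer would, in place of code of your own. Each camera call takes 0.05 s, during which the arm holds its last target. There are 200 camera calls.

## Working session

There is one attempt and no reset: what is moved stays moved. The work goes in short steps, Python scripts to look and compute and a tool call to move; the robot and the scene stay as the last step left them, time stands still between calls to the robot, and variables do not carry over. Pictures are saved under pics/ and viewed, at most 10 in all, crops included, and the job is handed in when it is done.

Besides the shell and the picture viewer there is one more tool, called after "Call:" in YAML: its name, and indented under it one key for each argument. send_rows: Moves the arm, as the interface text tells. Its arguments: {"type":"object","properties":{"targets":{"type":"array"}},"required":["targets"]}

```bash
mkdir -p pics; ls; python3 - <<'E'
from bench import arm
import cv2,numpy as np
s=arm.read_state();print({k:np.round(v,3) for k,v in s.items()})
for c in("top","scene"):
    p,d=arm.get_image(c);cv2.imwrite(f"pics/{c}0.png",p[:,:,::-1]);np.savez(f"pics/{c}0.npz",p=p,d=d)
    m=arm.camera_model(c);print(c,m["fx"],m["cx"],m["cy"],np.round(m["cam_to_world"],3).tolist())
    for t in("station","red_bracket","blue_bracket","red_foot","board","offcut"):
        print(t,[(np.round(b["rect"]).tolist(),round(b["score"],2)) for b in arm.boxes_of(c,t)[:2]])
E
```

```text
pics
{'clock': np.float64(0.0), 'joints': array([-1.014e+00,  3.860e-01,  7.000e-03, -1.000e-03, -1.194e+00,
       -2.590e-01]), 'joint_vel': array([ 0.   ,  0.002, -0.001,  0.001,  0.001, -0.001]), 'joint_efforts': array([ 0.0000e+00, -3.9229e+01,  1.8840e+01,  4.1860e+00, -5.0000e-03,
        0.0000e+00]), 'position': array([ 183.215, -596.929,  230.21 ]), 'ee_rot': array([-0.148,  0.989,  0.001, -0.   ]), 'contact_force': array([-0.759, -0.012,  1.022]), 'wrist_torque': array([-0.003,  0.013, -0.04 ]), 'grasp_force': np.float64(0.0), 'gripper_width': np.float64(85.739)}
top 387.26181605773417 254.7883639738533 193.90120003195884 [[0.011, -0.992, 0.125, 420.07], [-1.0, -0.011, -0.001, 63.888], [0.002, -0.125, -0.992, 1178.313], [0.0, 0.0, 0.0, 1.0]]
station [([166.0, 186.0, 240.0, 80.0], 0.88)]
red_bracket [([173.0, 187.0, 22.0, 16.0], 0.81), ([116.0, 221.0, 29.0, 22.0], 0.72)]
blue_bracket [([229.0, 186.0, 21.0, 19.0], 0.59)]
red_foot []
board [([273.0, 211.0, 88.0, 39.0], 0.64)]
offcut [([205.0, 244.0, 30.0, 13.0], 0.87), ([242.0, 190.0, 9.0, 11.0], 0.7)]
scene 395.78639836632476 254.5147044340332 197.37251641451857 [[0.64, 0.502, -0.582, 1152.158], [0.768, -0.397, 0.502, -427.005], [0.021, -0.768, -0.64, 720.635], [0.0, 0.0, 0.0, 1.0]]
station [([48.0, 153.0, 276.0, 169.0], 0.97)]
red_bracket [([289.0, 152.0, 27.0, 28.0], 0.64)]
blue_bracket [([246.0, 177.0, 27.0, 27.0], 0.59)]
red_foot [([292.0, 152.0, 17.0, 17.0], 0.72)]
board [([107.0, 194.0, 114.0, 66.0], 0.85), ([247.0, 180.0, 15.0, 13.0], 0.38)]
offcut [([225.0, 161.0, 28.0, 21.0], 0.71)]
```

```bash
python3 - <<'E'
import cv2
a=cv2.imread("pics/top0.png")[150:300,90:430];cv2.imwrite("pics/topc.png",cv2.resize(a,(800,353),interpolation=cv2.INTER_CUBIC))
a=cv2.imread("pics/scene0.png")[100:340,20:400];cv2.imwrite("pics/scenec.png",cv2.resize(a,(800,505),interpolation=cv2.INTER_CUBIC))
E
```

```text
(no output)
```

View pics/topc.png

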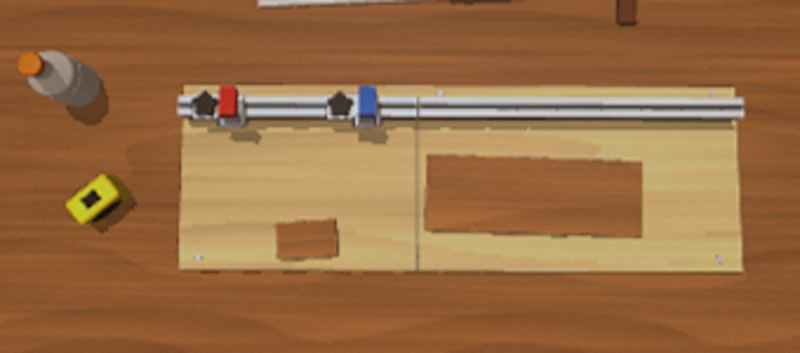

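View pics/scenec.png

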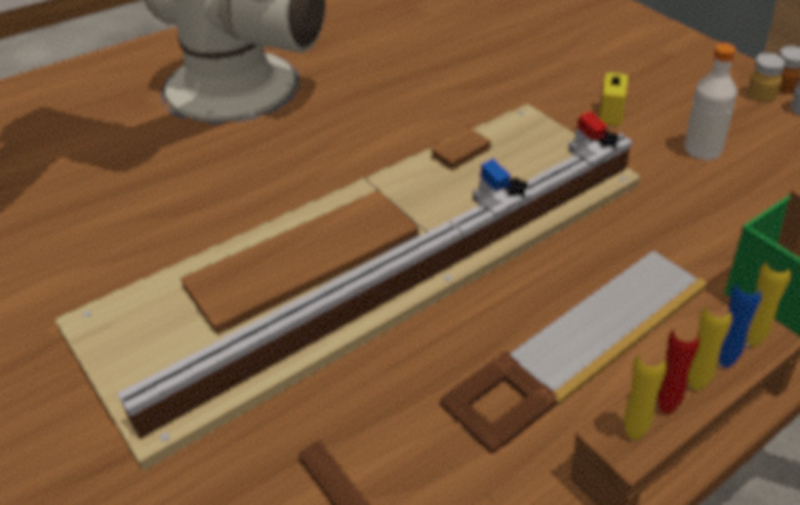

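The top view (crop scale 2.35) shows the fence across the image with +x up and +y left. The red foot is at crop (228,100), blue at (367,103), the kerf at x=418, the board at x 425–642, and the offcut at (307,240). Next I'll measure geometry at the known heights.

```bash
cat > h.py <<'E'
import numpy as np,cv2
from bench import arm
def px2w(m,uv,z):
    uv=np.atleast_2d(uv).astype(float);T=np.array(m["cam_to_world"])
    r=np.c_[(uv[:,0]-m["cx"])/m["fx"],(uv[:,1]-m["cy"])/m["fy"],np.ones(len(uv))]@T[:3,:3].T
    return T[:3,3]+r*((z-T[2,3])/r[:,2])[:,None]
def fit(p):
    vx,vy,x,y=cv2.fitLine(p.astype(np.float32),cv2.DIST_HUBER,0,.01,.01).ravel();return np.array([x,y]),np.array([vx,vy])
def subedge(g,pts,axis,w=4):
    """subpixel strongest edge near pts along axis (0=col,1=row)"""
    out=[]
    for u,v in pts:
        k=np.arange(-w,w+1)
        L=g[v,u+k[0]:u+k[-1]+1] if axis==0 else g[v+k[0]:v+k[-1]+1,u]
        d=np.abs(np.diff(L.astype(float)));d[d<.5*d.max()]=0
        c=(d*(k[:-1]+.5)).sum()/max(d.sum(),1e-6)
        out.append((u+c,v) if axis==0 else (u,v+c))
    return np.array(out)
E
python3 - <<'E'
from h import *
f=np.load("pics/top0.npz");p=f["p"];m=arm.camera_model("top")
g=p[:,:,1].astype(np.float32)
k=2.353
# crop->px
C=lambda x,y:(int(round(90+x/k)),int(round(150+y/k)))
def line(n,a,b,axis,z,N=25):
    pts=[C(*(np.array(a)+(np.array(b)-a)*t)) for t in np.linspace(0,1,N)]
    w=px2w(m,subedge(g,pts,axis),z)[:,:2];o,d=fit(w);d=d*np.sign(d[np.argmax(abs(d))])
    r=(w-o)@[-d[1],d[0]];print(n,np.round(o,1),"dir",round(np.degrees(np.arctan2(-d[0],d[1])) if axis else np.degrees(np.arctan2(d[1],d[0])),2),"rms",round(r.std(),2));return o,d
F=line("bedfront",(190,271),(730,271),1,18,40)
L=line("bedleft",(181,135),(179,260),0,18)
R=line("bedright",(738,135),(742,260),0,18)
bb=line("board near",(435,233),(630,236),1,36)
bf=line("board far",(435,156),(630,162),1,36)
bl=line("board L",(426,165),(425,225),0,36)
br=line("board R",(642,172),(642,230),0,36)
line("kerf",(417,135),(417,255),0,18)
X=lambda a,b:a[0]+a[1]*np.linalg.solve(np.c_[a[1],-b[1]],b[0]-a[0])[0]
for n,a,b in(("bed FL",F,L),("bed FR",F,R),("far L",bf,bl),("far R",bf,br),("near L",bb,bl),("near R",bb,br)):print(n,np.round(X(a,b),1))
# fence via depth: top surface points
d=f["d"];T=np.array(m["cam_to_world"]);v,u=np.mgrid[:384,:512]
P=np.stack([(u-m["cx"])/m["fx"]*d,(v-m["cy"])/m["fy"]*d,d],-1)@T[:3,:3].T+T[:3,3]
h=p.astype(int)
for n,ma in(("red",(h[:,:,0]>130)&(h[:,:,1]<70)&(h[:,:,2]<70)),("blue",(h[:,:,2]>120)&(h[:,:,0]<90))):
    ma[:, :140]=0;ma[:180]=0;ma[215:]=0
    q=P[ma];print(n,len(q),np.round(np.median(q,0)),np.round(q.min(0)),np.round(q.max(0)))
E
```

```text
bedfront [357.4 -55.3] dir 0.34 rms 0.5
bedleft [447.2 325.4] dir 0.43 rms 0.44
bedright [ 451.4 -383.4] dir 0.44 rms 0.41
board near [ 402.2 -118.3] dir -0.94 rms 0.74
board far [ 499.  -120.4] dir -1.32 rms 0.73
board L [449.1  16.9] dir -2.6 rms 0.74
board R [ 434.5 -254.6] dir -1.36 rms 0.0
kerf [443.3  19. ] dir -4.49 rms 5.62
bed FL [355.2 324.7]
bed FR [ 359.4 -384.2]
far L [502.2  14.5]
far R [ 495.9 -256.1]
near L [404.5  19. ]
near R [ 400.  -253.8]
red 443 [ 559. -616.   55.] [ 420. -653.   49.] [ 612.  260. 1178.]
blue 76 [558.  87. 124.] [420.  64. 119.] [ 572.   95. 1178.]
```

Checks: the bed spans y 300 and -410 with a 708.9 mm measured length, and the board measures 271 × 97 mm, both as given. Station yaw is about 0.4° with its origin near (547, 26). Next is the red foot, and joints/reach are fine.

```bash
python3 - <<'E'
from h import *
for c in("top","scene"):
    f=np.load(f"pics/{c}0.npz");h=f["p"].astype(int);d=f["d"];m=arm.camera_model(c);T=np.array(m["cam_to_world"]);v,u=np.mgrid[:384,:512]
    P=np.stack([(u-m["cx"])/m["fx"]*d,(v-m["cy"])/m["fy"]*d,d],-1)@T[:3,:3].T+T[:3,3]
    zone=(P[:,:,2]>60)&(P[:,:,2]<150)&(abs(P[:,:,0]-560)<60)&(P[:,:,1]<300)&(P[:,:,1]>0)
    for n,ma in(("red",(h[:,:,0]>100)&(h[:,:,1]<80)&(h[:,:,2]<80)),("blue",(h[:,:,2]>100)&(h[:,:,0]<90))):
        q=P[ma&zone];print(c,n,len(q),np.round(np.mean(q,0)),np.round(np.percentile(q,5,0)),np.round(np.percentile(q,95,0)))
        w=np.argwhere(ma&zone);print("  px",w.min(0),w.max(0), "edges at z=120:",np.round(px2w(m,[[w[:,1].min()-.5,w[:,0].mean()],[w[:,1].max()+.5,w[:,0].mean()]],120)[:,:2],1).tolist())
    q=P[(P[:,:,2]>64)&(P[:,:,2]<72)&(P[:,:,1]<0)&(P[:,:,1]>-350)&(abs(P[:,:,0]-560)<40)]
    for a in(-330,-230,-130,-30):
        s=q[abs(q[:,1]-a)<25];print("  fence top y",a,"x",np.round([s[:,0].min(),s[:,0].max()],1),len(s))
s=arm.read_state();from scipy.spatial.transform import Rotation as R
print(np.round(R.from_quat(s["ee_rot"]).as_matrix(),3).tolist())
E
```

```text
top red 86 [555. 251. 124.] [540. 243. 117.] [570. 259. 129.]
  px [186 182] [198 190] edges at z=120: [[555.1, 264.6], [555.4, 239.9]]
top blue 81 [556.  87. 124.] [542.  79. 120.] [572.  95. 129.]
  px [187 243] [198 249] edges at z=120: [[556.9, 96.6], [557.1, 77.3]]
  fence top y -330 x [549.7 573.7] 126
  fence top y -230 x [548.8 572.2] 128
  fence top y -130 x [550.  571.2] 137
  fence top y -30 x [548.9 570.3] 132
scene red 75 [557. 247. 123.] [541. 239. 119.] [573. 257. 127.]
  px [153 294] [162 307] edges at z=120: [[541.0, 235.3], [564.5, 265.3]]
scene blue 72 [560.  83. 124.] [547.  75. 121.] [575.  91. 127.]
  px [176 249] [185 261] edges at z=120: [[546.5, 73.8], [566.6, 99.3]]
  fence top y -330 x [549.1 575.9] 236
  fence top y -230 x [547.7 575.3] 224
  fence top y -130 x [547.5 573.8] 185
  fence top y -30 x [546.  574.2] 164
[[-0.956, -0.293, 0.0], [-0.293, 0.956, -0.0], [-0.0, -0.0, -1.0]]
```

Call:
send_rows:
  targets:
    - {"gripper":1,"az":5.5}
    - {"gripper":1,"az":5.5}
    - {"gripper":1,"az":5.5}
    - {"gripper":1,"x":-1.7,"y":3.4}
    - {"gripper":1,"x":-1.7,"y":3.4}

```text
$.targets[0]: bad value
```

Call:
send_rows:
  targets:
    - {"gripper":1,"x":-1.7,"y":3.5}
    - {"gripper":1,"x":-1.7,"y":3.5}
    - {"gripper":1,"x":-1.7,"y":3.5}
    - {"gripper":1,"x":-1.7,"y":3.5}
    - {"gripper":1,"x":-1.7,"y":3.5}

```text
$.targets[0]: bad value
```

Call:
send_rows:
  targets:
    - {"gripper":1,"x":-1.7,"y":3.5}
    - {"gripper":1,"x":-1.7,"y":3.5}
    - {"gripper":1,"x":-1.7,"y":3.5}
    - {"gripper":1,"x":-1.7,"y":3.5}
    - {"gripper":1,"x":-1.7,"y":3.5}

```text
$.targets[0]: bad value
```

Call:
send_rows:
  targets:
    - {"gripper":1,"x":-1.8,"y":3.5}
    - {"gripper":1,"x":-1.8,"y":3.5}
    - {"gripper":1,"x":-1.8,"y":3.5}
    - {"gripper":1,"x":-1.8,"y":3.5}
    - {"gripper":1,"x":-1.8,"y":3.5}

```text
$.targets[0]: bad value
```

Call:
send_rows:
  targets:
    - {"gripper":1,"x":0,"y":0,"z":0,"ax":0,"ay":0,"az":5.5}
    - {"gripper":1,"x":0,"y":0,"z":0,"ax":0,"ay":0,"az":5.5}
    - {"gripper":1,"x":0,"y":0,"z":0,"ax":0,"ay":0,"az":5.5}
    - {"gripper":1,"x":-1.7,"y":3.4,"z":0,"ax":0,"ay":0,"az":0}
    - {"gripper":1,"x":-1.7,"y":3.4,"z":0,"ax":0,"ay":0,"az":0}

```text
clock: 1.12
position: [216.4, -529.2, 230.3]
ee_rot: [-0.003, 1.0, 0.0, -0.0]
contact_force: [1.6, -0.1, 0.4]
gripper_width: 25.5
grasp_force: 0.0
```

Call:
send_rows:
  targets:
    - {"gripper":1,"x":-1.75,"y":3.6,"z":0,"ax":0,"ay":0,"az":0}
    - {"gripper":1,"x":-1.75,"y":3.6,"z":0,"ax":0,"ay":0,"az":0}
    - {"gripper":1,"x":-1.75,"y":3.6,"z":0,"ax":0,"ay":0,"az":0}
    - {"gripper":1,"x":-1.75,"y":3.6,"z":0,"ax":0,"ay":0,"az":0}
    - {"gripper":1,"x":-1.75,"y":3.6,"z":0,"ax":0,"ay":0,"az":0}

```text
clock: 1.53
position: [302.8, -346.6, 231.6]
ee_rot: [-0.005, 1.0, -0.0, 0.0]
contact_force: [0.7, 0.7, 0.4]
gripper_width: 0.1
grasp_force: 0.0
```

Call:
send_rows:
  targets:
    - {"gripper":1,"x":-1.75,"y":3.6,"z":0,"ax":0,"ay":0,"az":0}
    - {"gripper":1,"x":-1.75,"y":3.6,"z":0,"ax":0,"ay":0,"az":0}
    - {"gripper":1,"x":-1.75,"y":3.6,"z":0,"ax":0,"ay":0,"az":0}
    - {"gripper":1,"x":-1.75,"y":3.6,"z":0,"ax":0,"ay":0,"az":0}
    - {"gripper":1,"x":-1.75,"y":3.6,"z":0,"ax":0,"ay":0,"az":0}

```text
clock: 1.95
position: [388.6, -165.6, 231.9]
ee_rot: [-0.005, 1.0, -0.0, 0.001]
contact_force: [-0.1, -0.1, -0.6]
gripper_width: -0.1
grasp_force: 0.0
```

Call:
send_rows:
  targets:
    - {"gripper":1,"x":-1.75,"y":3.6,"z":0,"ax":0,"ay":0,"az":0}
    - {"gripper":1,"x":-1.75,"y":3.6,"z":0,"ax":0,"ay":0,"az":0}
    - {"gripper":1,"x":-1.75,"y":3.6,"z":0,"ax":0,"ay":0,"az":0}
    - {"gripper":1,"x":-1.75,"y":3.6,"z":0,"ax":0,"ay":0,"az":0}
    - {"gripper":1,"x":-1.75,"y":3.6,"z":0,"ax":0,"ay":0,"az":0}

```text
clock: 2.37
position: [474.3, 15.5, 231.8]
ee_rot: [-0.005, 1.0, 0.0, 0.001]
contact_force: [1.1, -0.9, -0.6]
gripper_width: -0.1
grasp_force: 0.0
```

Call:
send_rows:
  targets:
    - {"gripper":1,"x":-1.75,"y":3.6,"z":0,"ax":0,"ay":0,"az":0}
    - {"gripper":1,"x":-1.75,"y":3.6,"z":0,"ax":0,"ay":0,"az":0}
    - {"gripper":1,"x":-1.75,"y":3.6,"z":0,"ax":0,"ay":0,"az":0}
    - {"gripper":1,"x":-1.75,"y":3.6,"z":0,"ax":0,"ay":0,"az":0}
    - {"gripper":1,"x":-1.75,"y":3.6,"z":0,"ax":0,"ay":0,"az":0}

```text
clock: 2.78
position: [560.1, 196.3, 231.5]
ee_rot: [-0.005, 1.0, 0.0, 0.0]
contact_force: [1.1, -0.3, 1.0]
gripper_width: -0.4
grasp_force: 0.0
```

Call:
send_rows:
  targets:
    - {"gripper":1,"x":-2.6,"y":2.7,"z":0,"ax":0,"ay":0,"az":0}
    - {"gripper":1,"x":-2.6,"y":2.7,"z":0,"ax":0,"ay":0,"az":0}
    - {"gripper":1,"x":0,"y":0,"z":4,"ax":0,"ay":0,"az":0}
    - {"gripper":1,"x":0,"y":0,"z":4,"ax":0,"ay":0,"az":0}
    - {"gripper":1,"x":0,"y":0,"z":4,"ax":0,"ay":0,"az":0}

```text
clock: 3.2
position: [611.6, 249.8, 110.1]
ee_rot: [-0.005, 1.0, 0.001, 0.001]
contact_force: [-1.5, 0.5, -0.8]
gripper_width: 0.4
grasp_force: 0.0
```

Call:
send_rows:
  targets:
    - {"gripper":1,"x":0.8,"y":0,"z":0,"ax":0,"ay":0,"az":0}
    - {"gripper":1,"x":0.8,"y":0,"z":0,"ax":0,"ay":0,"az":0}
    - {"gripper":1,"x":0.8,"y":0,"z":0,"ax":0,"ay":0,"az":0}
    - {"gripper":1,"x":0.8,"y":0,"z":0,"ax":0,"ay":0,"az":0}
    - {"gripper":1,"x":0.8,"y":0,"z":0,"ax":0,"ay":0,"az":0}

```text
clock: 3.62
position: [573.9, 250.1, 116.4]
ee_rot: [-0.006, 1.0, 0.003, 0.005]
contact_force: [4.4, 0.8, 4.2]
gripper_width: 0.6
grasp_force: 2.3
```

Call:
send_rows:
  targets:
    - {"gripper":1,"x":0.8,"y":0,"z":0,"ax":0,"ay":0,"az":0}
    - {"gripper":1,"x":0.8,"y":0,"z":0,"ax":0,"ay":0,"az":0}
    - {"gripper":1,"x":0.8,"y":0,"z":0,"ax":0,"ay":0,"az":0}
    - {"gripper":1,"x":0.8,"y":0,"z":0,"ax":0,"ay":0,"az":0}
    - {"gripper":1,"x":0.8,"y":0,"z":0,"ax":0,"ay":0,"az":0}

```text
clock: 4.03
position: [531.2, 249.0, 113.5]
ee_rot: [-0.005, 1.0, 0.002, 0.002]
contact_force: [1.9, 1.5, -0.3]
gripper_width: 0.0
grasp_force: 1.0
```

Call:
send_rows:
  targets:
    - {"gripper":1,"x":0.8,"y":0,"z":0,"ax":0,"ay":0,"az":0}
    - {"gripper":1,"x":0.8,"y":0,"z":0,"ax":0,"ay":0,"az":0}
    - {"gripper":1,"x":0.8,"y":0,"z":0,"ax":0,"ay":0,"az":0}
    - {"gripper":1,"x":0.8,"y":0,"z":0,"ax":0,"ay":0,"az":0}
    - {"gripper":1,"x":0.8,"y":0,"z":0,"ax":0,"ay":0,"az":0}

```text
clock: 4.45
position: [489.7, 247.1, 110.8]
ee_rot: [-0.005, 1.0, -0.001, -0.001]
contact_force: [0.4, 0.4, 1.7]
gripper_width: -0.1
grasp_force: 0.4
```

```bash
python3 - <<'E'
from h import *
s=arm.read_state();print(np.round(s["position"],1),s["contact_force"])
p,d=arm.get_image("scene");cv2.imwrite("pics/s1.png",cv2.resize(p[110:230,190:350,::-1],(800,600),interpolation=cv2.INTER_CUBIC))
E
```

```text
[489.7 247.1 110.8] [0.37737761 0.41119051 1.74567672]
```

View pics/s1.png

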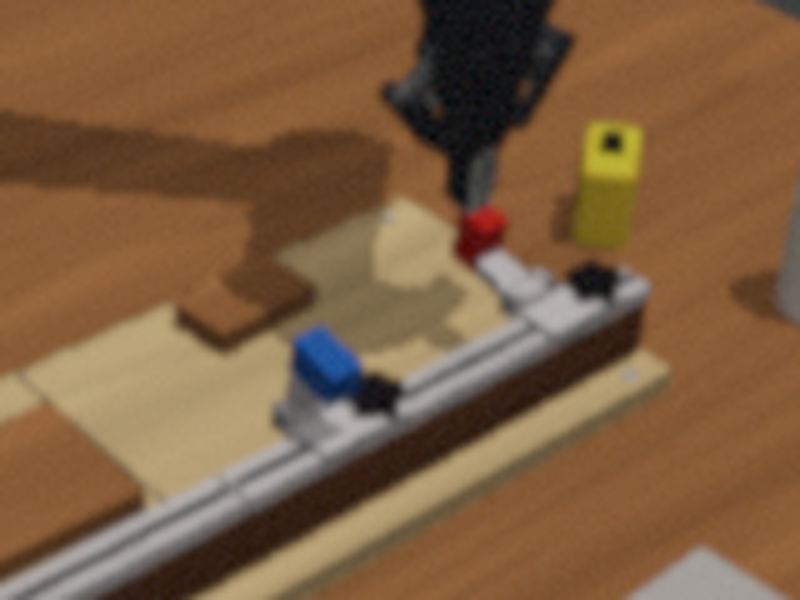

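The red arm is about level, with the foot at (482,235) under the fingertip. Blue is untouched. Now down, then in.

Call:
send_rows:
  targets:
    - {"gripper":1,"x":0,"y":0,"z":1.2,"ax":0,"ay":0,"az":0}
    - {"gripper":1,"x":0,"y":0,"z":1.2,"ax":0,"ay":0,"az":0}
    - {"gripper":1,"x":0,"y":0,"z":1.2,"ax":0,"ay":0,"az":0}
    - {"gripper":1,"x":0,"y":0,"z":1.2,"ax":0,"ay":0,"az":0}
    - {"gripper":1,"x":0,"y":0,"z":1.2,"ax":0,"ay":0,"az":0}

```text
clock: 4.92
position: [491.8, 248.0, 51.4]
ee_rot: [-0.005, 1.0, 0.0, 0.001]
contact_force: [1.4, 1.0, 4.0]
gripper_width: -0.3
grasp_force: 1.1
```

Call:
send_rows:
  targets:
    - {"gripper":1,"x":0,"y":0,"z":1.0,"ax":0,"ay":0,"az":0}
    - {"gripper":1,"x":0,"y":0,"z":1.0,"ax":0,"ay":0,"az":0}
    - {"gripper":1,"x":-0.3,"y":0,"z":0,"ax":0,"ay":0,"az":0}
    - {"gripper":1,"x":-0.3,"y":0,"z":0,"ax":0,"ay":0,"az":0}
    - {"gripper":1,"x":0,"y":0,"z":0,"ax":0,"ay":0,"az":0}

```text
clock: 5.33
position: [495.9, 246.6, 30.3]
ee_rot: [-0.004, 1.0, -0.001, -0.002]
contact_force: [-3.7, -0.4, -1.4]
gripper_width: -0.1
grasp_force: 1.9
```

Call:
send_rows:
  targets:
    - {"gripper":1,"x":-0.3,"y":0,"z":0,"ax":0,"ay":0,"az":0}
    - {"gripper":1,"x":-0.3,"y":0,"z":0,"ax":0,"ay":0,"az":0}
    - {"gripper":1,"x":-0.2,"y":0,"z":0,"ax":0,"ay":0,"az":0}
    - {"gripper":1,"x":0,"y":0,"z":0,"ax":0,"ay":0,"az":0}

```text
clock: 5.67
position: [498.1, 246.3, 30.4]
ee_rot: [-0.004, 1.0, -0.002, -0.007]
contact_force: [-22.6, 5.9, 5.9]
gripper_width: -0.1
grasp_force: 11.3
```

Call:
send_rows:
  targets:
    - {"gripper":1,"x":0,"y":0,"z":0,"ax":0,"ay":0,"az":0}
    - {"gripper":1,"x":1.5,"y":0,"z":0,"ax":0,"ay":0,"az":0}
    - {"gripper":1,"x":3,"y":0,"z":0,"ax":0,"ay":0,"az":0}
    - {"gripper":1,"x":1.5,"y":0,"z":-3,"ax":0,"ay":0,"az":0}
    - {"gripper":1,"x":0,"y":0,"z":-4,"ax":0,"ay":0,"az":0}

```text
clock: 6.08
position: [441.8, 245.5, 100.0]
ee_rot: [-0.006, 1.0, -0.002, -0.003]
contact_force: [0.2, 0.9, 0.5]
gripper_width: 0.0
grasp_force: 0.0
```

Call:
send_rows:
  targets:
    - {"gripper":1,"x":0.8,"y":-3.6,"z":-1,"ax":0,"ay":0,"az":0}
    - {"gripper":1,"x":0.8,"y":-3.6,"z":0,"ax":0,"ay":0,"az":0}
    - {"gripper":1,"x":0.8,"y":-3.6,"z":0,"ax":0,"ay":0,"az":0}
    - {"gripper":1,"x":0.8,"y":-3.6,"z":0,"ax":0,"ay":0,"az":0}
    - {"gripper":1,"x":0.8,"y":-3.6,"z":0,"ax":0,"ay":0,"az":0}

```text
clock: 6.5
position: [408.3, 66.1, 113.0]
ee_rot: [-0.006, 1.0, 0.001, 0.003]
contact_force: [0.7, -0.3, -0.1]
gripper_width: -0.1
grasp_force: 0.0
```

```bash
python3 - <<'E'
from h import *
s=arm.read_state();print(np.round(s["position"],1),s["contact_force"])
m=arm.camera_model("top")
p,d=arm.get_image("top");np.savez("pics/top1.npz",p=p,d=d)
h=p.astype(int);ma=(h[:,:,0]>100)&(h[:,:,1]<80)&(h[:,:,2]<80);ma[:, :150]=0;ma[:, 230:]=0;ma[:150]=0;ma[230:]=0
w=np.argwhere(ma);print("red px",w.min(0),w.max(0),np.round(px2w(m,[[w[:,1].min()-.5,w[:,0].min()-.5],[w[:,1].max()+.5,w[:,0].max()+.5]],43)[:,:2],1))
a=p[150:270,150:370,::-1];b=arm.get_image("scene")[0][110:230,190:350,::-1]
cv2.imwrite("pics/s2.png",np.vstack([cv2.resize(a,(550,300),interpolation=2),cv2.resize(b,(550,300),interpolation=2)]))
E
```

```text
[408.3  66.1 113. ] [ 0.70864583 -0.26241591 -0.05751618]
red px [152 150] [229 229] [[687.6 379.3]
 [457.6 135.3]]
```

View pics/s2.png

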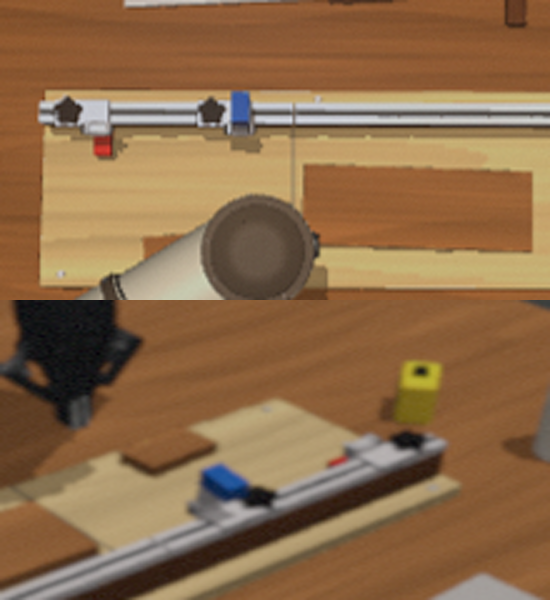

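Red is down in front of the fence (top crop 94–112, 135–157), blue is up and the board unmoved. Next I go to the board's near edge.

Call:
send_rows:
  targets:
    - {"gripper":1,"x":0.7,"y":-3.7,"z":0,"ax":0,"ay":0,"az":0}
    - {"gripper":1,"x":0.7,"y":-3.7,"z":0,"ax":0,"ay":0,"az":0}
    - {"gripper":1,"x":0.8,"y":-3.7,"z":0,"ax":0,"ay":0,"az":0}
    - {"gripper":1,"x":0.8,"y":-3.7,"z":0,"ax":0,"ay":0,"az":0}
    - {"gripper":1,"x":0.8,"y":-3.7,"z":0,"ax":0,"ay":0,"az":0}

```text
clock: 7.02
position: [372.6, -120.0, 112.9]
ee_rot: [-0.006, 1.0, -0.0, 0.003]
contact_force: [0.3, 0.0, 0.0]
gripper_width: 0.3
grasp_force: 0.0
```

Call:
send_rows:
  targets:
    - {"gripper":1,"x":0,"y":0,"z":3,"ax":0,"ay":0,"az":0}
    - {"gripper":1,"x":0,"y":0,"z":3,"ax":0,"ay":0,"az":0}
    - {"gripper":1,"x":0,"y":0,"z":2,"ax":0,"ay":0,"az":0}
    - {"gripper":1,"x":0,"y":0,"z":0.5,"ax":0,"ay":0,"az":0}
    - {"gripper":1,"x":0,"y":0,"z":0,"ax":0,"ay":0,"az":0}

```text
clock: 7.43
position: [371.7, -118.6, 26.0]
ee_rot: [-0.005, 1.0, -0.0, -0.0]
contact_force: [-0.3, 0.0, -0.0]
gripper_width: -0.2
grasp_force: 0.0
```

Call:
send_rows:
  targets:
    - {"gripper":1,"x":-0.6,"y":0,"z":0,"ax":0,"ay":0,"az":0}
    - {"gripper":1,"x":-0.6,"y":0,"z":0,"ax":0,"ay":0,"az":0}
    - {"gripper":1,"x":-0.6,"y":0,"z":0,"ax":0,"ay":0,"az":0}
    - {"gripper":1,"x":-0.6,"y":0,"z":0,"ax":0,"ay":0,"az":0}
    - {"gripper":1,"x":-0.6,"y":0,"z":0,"ax":0,"ay":0,"az":0}

```text
clock: 7.85
position: [401.2, -118.2, 26.9]
ee_rot: [-0.005, 1.0, 0.0, 0.0]
contact_force: [-1.5, 0.1, 1.3]
gripper_width: -0.1
grasp_force: 0.9
```

Call:
send_rows:
  targets:
    - {"gripper":1,"x":-0.6,"y":0,"z":0,"ax":0,"ay":0,"az":0}
    - {"gripper":1,"x":-0.6,"y":0,"z":0,"ax":0,"ay":0,"az":0}
    - {"gripper":1,"x":-0.6,"y":0,"z":0,"ax":0,"ay":0,"az":0}
    - {"gripper":1,"x":-0.6,"y":0,"z":0,"ax":0,"ay":0,"az":0}
    - {"gripper":1,"x":-0.5,"y":0,"z":0,"ax":0,"ay":0,"az":0}

```text
clock: 8.27
position: [430.4, -118.1, 26.3]
ee_rot: [-0.005, 1.0, -0.0, -0.0]
contact_force: [-1.6, -1.3, 2.1]
gripper_width: 0.2
grasp_force: 0.9
```

```bash
cat >> h.py <<'E'
def look(name):
    s=arm.read_state();print(np.round(s["position"],1),np.round(s["contact_force"],1))
    m=arm.camera_model("top");p,d=arm.get_image("top");np.savez(f"pics/{name}.npz",p=p,d=d)
    T=np.array(m["cam_to_world"]);v,u=np.mgrid[:384,:512]
    P=np.stack([(u-m["cx"])/m["fx"]*d,(v-m["cy"])/m["fy"]*d,d],-1)@T[:3,:3].T+T[:3,3]
    hsv=cv2.cvtColor(p,cv2.COLOR_RGB2HSV).astype(int);h=p.astype(int)
    X=px2w(m,np.c_[u.ravel(),v.ravel()],36).reshape(384,512,3)
    zone=(X[:,:,0]>375)&(X[:,:,0]<546)&(X[:,:,1]<290)&(X[:,:,1]>-370)
    ma=(zone&(h[:,:,1]<120)&(h[:,:,0]-h[:,:,2]>35)&(h[:,:,1]>h[:,:,2]+12)).astype(np.uint8)
    n,l,st,c=cv2.connectedComponentsWithStats(ma);i=1+np.argmax(st[1:,4]);w=np.argwhere(l==i)[:,::-1]
    W=px2w(m,w,36)[:,:2];r=cv2.minAreaRect(W.astype(np.float32));print("board rect",np.round(r[0],1),np.round(r[1],1),round(r[2],2));print(np.round(cv2.boxPoints(r),1).tolist())
    cv2.imwrite(f"pics/{name}.png",cv2.resize(p[160:270,150:390,::-1],(800,367),interpolation=2))
E
python3 -c "from h import *;look('t3')"
```

```text
[ 430.4 -118.1   26.3] [-1.6 -1.3  2.1]
board rect [ 490.2 -176.8] [103.2 386. ] 1.28
[[434.29998779296875, 15.0], [442.8999938964844, -370.8999938964844], [546.0, -368.6000061035156], [537.4000244140625, 17.299999237060547]]
```

View pics/t3.png

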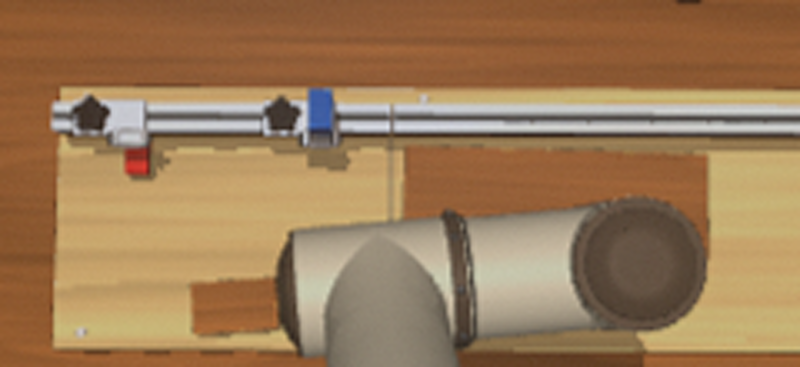

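Board's far edge is now ~10 mm off the fence and nearly parallel (crop 405–707, edge y≈150). Next, push the −y end.

Call:
send_rows:
  targets:
    - {"gripper":1,"x":2,"y":0,"z":0,"ax":0,"ay":0,"az":0}
    - {"gripper":1,"x":0,"y":0,"z":-4,"ax":0,"ay":0,"az":0}
    - {"gripper":1,"x":0,"y":-2,"z":-3,"ax":0,"ay":0,"az":0}
    - {"gripper":1,"x":-1.5,"y":-3.5,"z":0,"ax":0,"ay":0,"az":0}
    - {"gripper":1,"x":-1.5,"y":-3.5,"z":0,"ax":0,"ay":0,"az":0}

```text
clock: 8.73
position: [443.3, -208.8, 99.4]
ee_rot: [-0.007, 1.0, -0.001, 0.004]
contact_force: [1.5, 0.2, 0.4]
gripper_width: -0.2
grasp_force: 0.0
```

Call:
send_rows:
  targets:
    - {"gripper":1,"x":-1.6,"y":-3.3,"z":0,"ax":0,"ay":0,"az":0}
    - {"gripper":1,"x":-1.6,"y":-3.2,"z":0,"ax":0,"ay":0,"az":0}
    - {"gripper":1,"x":-1.6,"y":-3,"z":0,"ax":0,"ay":0,"az":0}
    - {"gripper":1,"x":0,"y":0,"z":4,"ax":0,"ay":0,"az":0}
    - {"gripper":1,"x":0,"y":0,"z":3,"ax":0,"ay":0,"az":0}

```text
clock: 9.15
position: [492.0, -304.8, 25.8]
ee_rot: [-0.004, 1.0, -0.001, 0.003]
contact_force: [-1.1, 0.8, -1.0]
gripper_width: -0.1
grasp_force: 0.0
```

Call:
send_rows:
  targets:
    - {"gripper":1,"x":0,"y":0,"z":0.1,"ax":0,"ay":0,"az":0}
    - {"gripper":1,"x":0,"y":0,"z":0,"ax":0,"ay":0,"az":0}

```text
clock: 9.32
position: [488.8, -302.4, 23.9]
ee_rot: [-0.005, 1.0, 0.0, -0.002]
contact_force: [0.3, -0.1, 0.9]
gripper_width: 0.1
grasp_force: 0.0
```

Call:
send_rows:
  targets:
    - {"gripper":1,"x":0,"y":1,"z":0,"ax":0,"ay":0,"az":0}
    - {"gripper":1,"x":0,"y":1,"z":0,"ax":0,"ay":0,"az":0}
    - {"gripper":1,"x":0,"y":0.8,"z":0,"ax":0,"ay":0,"az":0}
    - {"gripper":1,"x":0,"y":0.8,"z":0,"ax":0,"ay":0,"az":0}
    - {"gripper":1,"x":0,"y":1,"z":0,"ax":0,"ay":0,"az":0}

```text
clock: 9.73
position: [490.3, -255.8, 27.0]
ee_rot: [-0.006, 1.0, -0.001, 0.002]
contact_force: [-0.0, -3.3, 2.7]
gripper_width: -0.0
grasp_force: 1.8
```

Call:
send_rows:
  targets:
    - {"gripper":1,"x":0,"y":1,"z":0,"ax":0,"ay":0,"az":0}
    - {"gripper":1,"x":0,"y":1,"z":0,"ax":0,"ay":0,"az":0}
    - {"gripper":1,"x":0,"y":1,"z":0,"ax":0,"ay":0,"az":0}
    - {"gripper":1,"x":0,"y":1,"z":0,"ax":0,"ay":0,"az":0}
    - {"gripper":1,"x":0,"y":1,"z":0,"ax":0,"ay":0,"az":0}

```text
clock: 10.15
position: [490.1, -206.2, 26.9]
ee_rot: [-0.006, 1.0, -0.001, 0.002]
contact_force: [0.6, -4.7, 7.0]
gripper_width: 0.2
grasp_force: 3.5
```

Call:
send_rows:
  targets:
    - {"gripper":1,"x":0,"y":1,"z":0,"ax":0,"ay":0,"az":0}
    - {"gripper":1,"x":0,"y":1,"z":0,"ax":0,"ay":0,"az":0}
    - {"gripper":1,"x":0,"y":1,"z":0,"ax":0,"ay":0,"az":0}
    - {"gripper":1,"x":0,"y":1,"z":0,"ax":0,"ay":0,"az":0}
    - {"gripper":1,"x":0,"y":1,"z":0,"ax":0,"ay":0,"az":0}

```text
clock: 10.57
position: [489.4, -156.1, 26.8]
ee_rot: [-0.006, 1.0, -0.001, 0.002]
contact_force: [-0.1, -4.6, 6.8]
gripper_width: 0.0
grasp_force: 3.8
```

```bash
python3 -c "from h import *;look('t4')"
```

```text
[ 489.4 -156.1   26.8] [-0.1 -4.6  6.8]
board rect [ 416.9 -158.9] [152.5  80.3] 89.02
[[375.5, -234.39999389648438], [455.79998779296875, -235.8000030517578], [458.3999938964844, -83.30000305175781], [378.1000061035156, -81.9000015258789]]
```

View pics/t4.png

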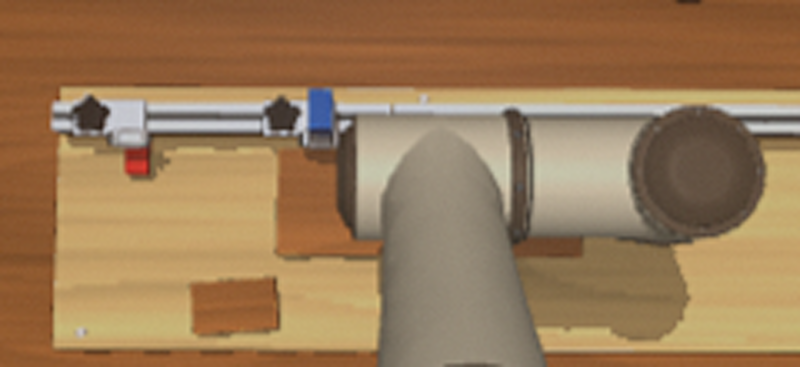

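Board is tracking straight (end at crop x=277, red foot's −y side at 150, so ~110 mm left). There is an unexpected 7 N upward, so I'll raise the tip 3 mm in case it scrapes the bed.

Call:
send_rows:
  targets:
    - {"gripper":1,"x":0,"y":-0.5,"z":0,"ax":0,"ay":0,"az":0}
    - {"gripper":1,"x":0,"y":0,"z":-0.3,"ax":0,"ay":0,"az":0}
    - {"gripper":1,"x":0,"y":0,"z":0,"ax":0,"ay":0,"az":0}

```text
clock: 10.87
position: [487.9, -161.5, 28.4]
ee_rot: [-0.005, 1.0, 0.0, -0.0]
contact_force: [0.2, -0.1, -0.8]
gripper_width: 0.3
grasp_force: 0.0
```

Call:
send_rows:
  targets:
    - {"gripper":1,"x":0,"y":0.8,"z":0,"ax":0,"ay":0,"az":0}
    - {"gripper":1,"x":0,"y":0.8,"z":0,"ax":0,"ay":0,"az":0}
    - {"gripper":1,"x":0,"y":0.8,"z":0,"ax":0,"ay":0,"az":0}
    - {"gripper":1,"x":0,"y":0.8,"z":0,"ax":0,"ay":0,"az":0}
    - {"gripper":1,"x":0,"y":0.8,"z":0,"ax":0,"ay":0,"az":0}

```text
clock: 11.28
position: [487.5, -120.5, 28.2]
ee_rot: [-0.005, 1.0, 0.0, -0.0]
contact_force: [-0.3, -1.1, -0.6]
gripper_width: 0.1
grasp_force: 0.4
```

Call:
send_rows:
  targets:
    - {"gripper":1,"x":0,"y":0.8,"z":0,"ax":0,"ay":0,"az":0}
    - {"gripper":1,"x":0,"y":0.8,"z":0,"ax":0,"ay":0,"az":0}
    - {"gripper":1,"x":0,"y":0.8,"z":0,"ax":0,"ay":0,"az":0}
    - {"gripper":1,"x":0,"y":0.8,"z":0,"ax":0,"ay":0,"az":0}
    - {"gripper":1,"x":0,"y":0.8,"z":0,"ax":0,"ay":0,"az":0}

```text
clock: 11.7
position: [487.3, -80.6, 28.3]
ee_rot: [-0.005, 1.0, 0.0, -0.0]
contact_force: [-0.3, -1.6, -0.7]
gripper_width: -0.3
grasp_force: 0.4
```

Call:
send_rows:
  targets:
    - {"gripper":1,"x":0,"y":0.6,"z":0,"ax":0,"ay":0,"az":0}
    - {"gripper":1,"x":0,"y":0.6,"z":0,"ax":0,"ay":0,"az":0}
    - {"gripper":1,"x":0,"y":0.5,"z":0,"ax":0,"ay":0,"az":0}
    - {"gripper":1,"x":0,"y":0.5,"z":0,"ax":0,"ay":0,"az":0}
    - {"gripper":1,"x":0,"y":0.3,"z":0,"ax":0,"ay":0,"az":0}

```text
clock: 12.12
position: [487.1, -55.9, 28.3]
ee_rot: [-0.005, 1.0, 0.0, 0.0]
contact_force: [0.0, -0.3, -0.2]
gripper_width: 0.0
grasp_force: 0.4
```

```bash
python3 -c "from h import *;look('t5')"
```

```text
[487.1 -55.9  28.3] [ 0.  -0.3 -0.2]
board rect [404.2 -47. ] [ 79.3 181.7] 12.32
[[346.0, 33.29999923706055], [384.79998779296875, -144.1999969482422], [462.29998779296875, -127.30000305175781], [423.5, 50.20000076293945]]
```

View pics/t5.png

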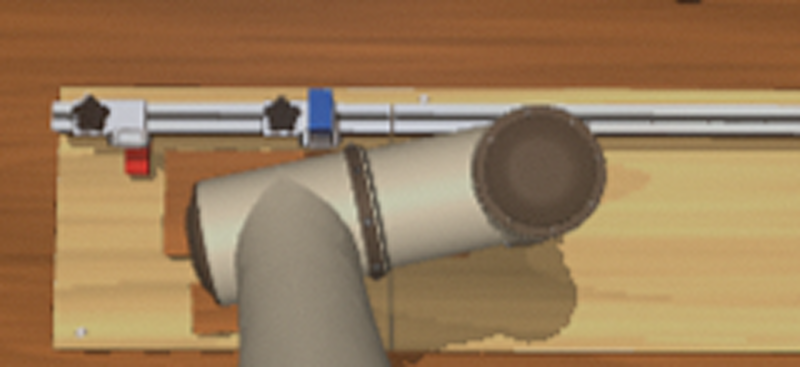

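Board end at crop x=165, red at 150: about 13 mm short. The offcut is at 192–277, 280–335. I'll push +x now at y≈72, clear of the offcut.

Call:
send_rows:
  targets:
    - {"gripper":1,"x":0,"y":-1.5,"z":0,"ax":0,"ay":0,"az":0}
    - {"gripper":1,"x":0,"y":0,"z":-4,"ax":0,"ay":0,"az":0}
    - {"gripper":1,"x":0,"y":0,"z":-3,"ax":0,"ay":0,"az":0}
    - {"gripper":1,"x":2.0,"y":3.5,"z":0,"ax":0,"ay":0,"az":0}
    - {"gripper":1,"x":2.0,"y":3.5,"z":0,"ax":0,"ay":0,"az":0}

```text
clock: 12.58
position: [448.4, -1.7, 100.0]
ee_rot: [-0.002, 1.0, 0.001, 0.003]
contact_force: [-0.7, 1.0, -0.5]
gripper_width: -0.0
grasp_force: 0.0
```

Call:
send_rows:
  targets:
    - {"gripper":1,"x":2.0,"y":3.5,"z":0,"ax":0,"ay":0,"az":0}
    - {"gripper":1,"x":2.2,"y":3.5,"z":0,"ax":0,"ay":0,"az":0}
    - {"gripper":1,"x":0,"y":0,"z":0,"ax":0,"ay":0,"az":0}
    - {"gripper":1,"x":0,"y":0,"z":4,"ax":0,"ay":0,"az":0}
    - {"gripper":1,"x":0,"y":0,"z":3,"ax":0,"ay":0,"az":0}

```text
clock: 13.0
position: [404.8, 69.6, 28.7]
ee_rot: [-0.006, 1.0, 0.002, 0.003]
contact_force: [-0.0, 0.4, -0.7]
gripper_width: 0.0
grasp_force: 0.0
```

Call:
send_rows:
  targets:
    - {"gripper":1,"x":-0.6,"y":0,"z":0,"ax":0,"ay":0,"az":0}
    - {"gripper":1,"x":-0.6,"y":0,"z":0,"ax":0,"ay":0,"az":0}
    - {"gripper":1,"x":-0.6,"y":0,"z":0,"ax":0,"ay":0,"az":0}
    - {"gripper":1,"x":-0.6,"y":0,"z":0,"ax":0,"ay":0,"az":0}
    - {"gripper":1,"x":0,"y":0,"z":0,"ax":0,"ay":0,"az":0}

```text
clock: 13.42
position: [430.6, 68.5, 29.8]
ee_rot: [-0.004, 1.0, 0.001, 0.002]
contact_force: [-0.6, 0.4, -0.6]
gripper_width: -0.1
grasp_force: 0.0
```

Call:
send_rows:
  targets:
    - {"gripper":1,"x":-0.4,"y":0,"z":0,"ax":0,"ay":0,"az":0}
    - {"gripper":1,"x":-0.4,"y":0,"z":0,"ax":0,"ay":0,"az":0}
    - {"gripper":1,"x":-0.3,"y":0,"z":0,"ax":0,"ay":0,"az":0}
    - {"gripper":1,"x":0,"y":0,"z":0,"ax":0,"ay":0,"az":0}

```text
clock: 13.75
position: [439.3, 68.0, 28.5]
ee_rot: [-0.005, 1.0, 0.0, 0.0]
contact_force: [0.2, -0.1, 0.9]
gripper_width: 0.1
grasp_force: 0.3
```

Call:
send_rows:
  targets:
    - {"gripper":1,"x":-0.3,"y":0,"z":0,"ax":0,"ay":0,"az":0}
    - {"gripper":1,"x":-0.3,"y":0,"z":0,"ax":0,"ay":0,"az":0}
    - {"gripper":1,"x":0,"y":0,"z":0,"ax":0,"ay":0,"az":0}

```text
clock: 14.0
position: [441.2, 66.9, 27.6]
ee_rot: [-0.004, 1.0, -0.001, -0.004]
contact_force: [-9.8, 3.4, 5.6]
gripper_width: -0.1
grasp_force: 4.8
```

Call:
send_rows:
  targets:
    - {"gripper":1,"x":-0.3,"y":0,"z":0,"ax":0,"ay":0,"az":0}
    - {"gripper":1,"x":-0.2,"y":0,"z":0,"ax":0,"ay":0,"az":0}
    - {"gripper":1,"x":0,"y":0,"z":0,"ax":0,"ay":0,"az":0}

```text
clock: 14.25
position: [441.3, 65.5, 26.8]
ee_rot: [-0.003, 1.0, -0.003, -0.009]
contact_force: [-19.9, 6.6, 11.7]
gripper_width: 0.0
grasp_force: 9.9
```

Flush on the fence (stalled at 441.3 with 20 N). Back off and butt the end against the red stop.

Call:
send_rows:
  targets:
    - {"gripper":1,"x":1.2,"y":0,"z":0,"ax":0,"ay":0,"az":0}
    - {"gripper":1,"x":2,"y":0,"z":-1,"ax":0,"ay":0,"az":0}
    - {"gripper":1,"x":0,"y":0,"z":-4,"ax":0,"ay":0,"az":0}
    - {"gripper":1,"x":0,"y":0,"z":-2,"ax":0,"ay":0,"az":0}
    - {"gripper":1,"x":0,"y":0,"z":0,"ax":0,"ay":0,"az":0}

```text
clock: 14.67
position: [421.5, 69.7, 102.7]
ee_rot: [-0.006, 1.0, 0.002, 0.005]
contact_force: [1.0, 0.2, -0.5]
gripper_width: 0.4
grasp_force: 0.0
```

Call:
send_rows:
  targets:
    - {"gripper":1,"x":-1.9,"y":-3.2,"z":0,"ax":0,"ay":0,"az":0}
    - {"gripper":1,"x":-1.9,"y":-3.2,"z":0,"ax":0,"ay":0,"az":0}
    - {"gripper":1,"x":-1.9,"y":-3.2,"z":0,"ax":0,"ay":0,"az":0}
    - {"gripper":1,"x":-1.9,"y":-3.2,"z":0,"ax":0,"ay":0,"az":0}
    - {"gripper":1,"x":-1.5,"y":-2.5,"z":0,"ax":0,"ay":0,"az":0}

```text
clock: 15.08
position: [512.2, -86.3, 98.0]
ee_rot: [-0.005, 1.0, -0.0, 0.001]
contact_force: [0.8, 0.8, 0.4]
gripper_width: 0.0
grasp_force: 0.0
```

Call:
send_rows:
  targets:
    - {"gripper":1,"x":0,"y":0,"z":0,"ax":0,"ay":0,"az":0}
    - {"gripper":1,"x":0,"y":0,"z":3,"ax":0,"ay":0,"az":0}
    - {"gripper":1,"x":0,"y":0,"z":3,"ax":0,"ay":0,"az":0}
    - {"gripper":1,"x":0,"y":0,"z":0,"ax":0,"ay":0,"az":0}
    - {"gripper":1,"x":0,"y":0,"z":0,"ax":0,"ay":0,"az":0}

```text
clock: 15.5
position: [509.4, -84.3, 37.1]
ee_rot: [-0.005, 1.0, -0.0, -0.002]
contact_force: [0.2, -0.5, 0.2]
gripper_width: 0.1
grasp_force: 0.0
```

Call:
send_rows:
  targets:
    - {"gripper":1,"x":0,"y":0,"z":0.9,"ax":0,"ay":0,"az":0}
    - {"gripper":1,"x":0,"y":1,"z":0,"ax":0,"ay":0,"az":0}
    - {"gripper":1,"x":0,"y":1,"z":0,"ax":0,"ay":0,"az":0}
    - {"gripper":1,"x":0,"y":0.6,"z":0,"ax":0,"ay":0,"az":0}
    - {"gripper":1,"x":0,"y":0.4,"z":0,"ax":0,"ay":0,"az":0}

```text
clock: 15.92
position: [510.8, -52.7, 30.3]
ee_rot: [-0.006, 1.0, 0.0, 0.001]
contact_force: [-0.4, -0.3, 0.3]
gripper_width: 0.1
grasp_force: 0.0
```

Call:
send_rows:
  targets:
    - {"gripper":1,"x":0,"y":0.3,"z":0,"ax":0,"ay":0,"az":0}
    - {"gripper":1,"x":0,"y":0.3,"z":0,"ax":0,"ay":0,"az":0}
    - {"gripper":1,"x":0,"y":0.3,"z":0,"ax":0,"ay":0,"az":0}
    - {"gripper":1,"x":0,"y":0.2,"z":0,"ax":0,"ay":0,"az":0}

```text
clock: 16.25
position: [510.1, -43.1, 29.6]
ee_rot: [-0.005, 1.0, -0.0, 0.0]
contact_force: [-0.2, -2.6, 2.4]
gripper_width: -0.2
grasp_force: 1.6
```

Call:
send_rows:
  targets:
    - {"gripper":1,"x":0,"y":0.2,"z":0,"ax":0,"ay":0,"az":0}
    - {"gripper":1,"x":0,"y":0.2,"z":0,"ax":0,"ay":0,"az":0}
    - {"gripper":1,"x":0,"y":0,"z":0,"ax":0,"ay":0,"az":0}

```text
clock: 16.5
position: [510.2, -39.1, 29.6]
ee_rot: [-0.005, 1.0, 0.0, 0.0]
contact_force: [-0.4, -1.5, 3.3]
gripper_width: -0.1
grasp_force: 2.2
```

Call:
send_rows:
  targets:
    - {"gripper":1,"x":0,"y":0.2,"z":0,"ax":0,"ay":0,"az":0}
    - {"gripper":1,"x":0,"y":0,"z":0,"ax":0,"ay":0,"az":0}
    - {"gripper":1,"x":0,"y":0,"z":0,"ax":0,"ay":0,"az":0}

```text
clock: 16.75
position: [510.1, -37.2, 29.6]
ee_rot: [-0.005, 1.0, 0.0, 0.0]
contact_force: [-1.2, -1.2, 5.2]
gripper_width: 0.0
grasp_force: 2.8
```

```bash
python3 - <<'E'
from h import *
s=arm.read_state();print(np.round(s["position"],1),np.round(s["contact_force"],1))
a=arm.get_image("top")[0];b=arm.get_image("scene")[0];np.savez("pics/t6.npz",p=a,b=b)
cv2.imwrite("pics/t6.png",np.vstack([cv2.resize(a[170:245,155:335,::-1],(700,290),interpolation=2),cv2.resize(b[130:240,160:330,::-1],(464,300),interpolation=2)[:, :] if 0 else cv2.copyMakeBorder(cv2.resize(b[130:240,160:330,::-1],(464,300),interpolation=2),0,0,0,236,cv2.BORDER_CONSTANT)]))
E
```

```text
[510.1 -37.2  29.6] [-1.2 -1.2  5.2]
```

View pics/t6.png

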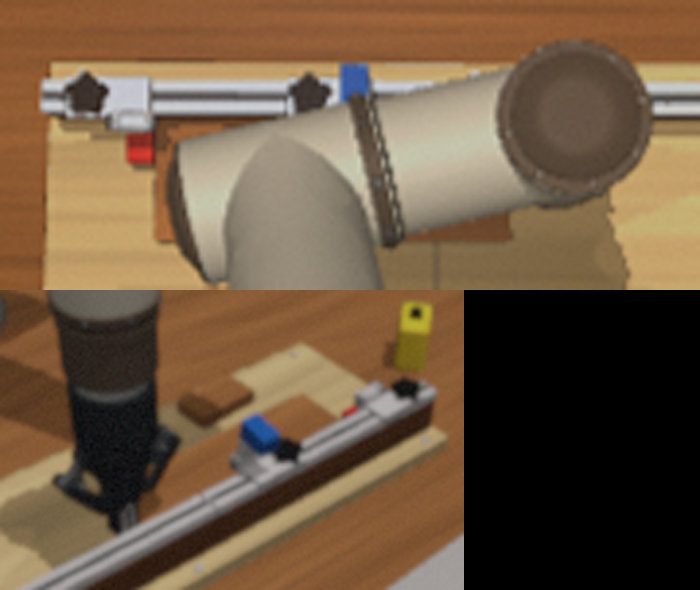

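The gap to the red foot is about a pixel now (both at crop x≈155). Continue gently until force builds.

Call:
send_rows:
  targets:
    - {"gripper":1,"x":0,"y":0.2,"z":0,"ax":0,"ay":0,"az":0}
    - {"gripper":1,"x":0,"y":0,"z":0,"ax":0,"ay":0,"az":0}
    - {"gripper":1,"x":0,"y":0,"z":0,"ax":0,"ay":0,"az":0}

```text
clock: 17.1
position: [509.9, -36.0, 29.5]
ee_rot: [-0.005, 1.0, -0.0, -0.0]
contact_force: [-0.2, -6.3, 5.1]
gripper_width: -0.1
grasp_force: 4.9
```

Call:
send_rows:
  targets:
    - {"gripper":1,"x":0,"y":0.2,"z":0,"ax":0,"ay":0,"az":0}
    - {"gripper":1,"x":0,"y":0,"z":0,"ax":0,"ay":0,"az":0}
    - {"gripper":1,"x":0,"y":0,"z":0,"ax":0,"ay":0,"az":0}

```text
clock: 17.35
position: [509.2, -35.5, 29.5]
ee_rot: [-0.005, 1.0, -0.001, -0.001]
contact_force: [1.0, -13.5, 5.5]
gripper_width: 0.1
grasp_force: 8.9
```

Butted. Now a final +x nudge to confirm flush.

Call:
send_rows:
  targets:
    - {"gripper":1,"x":0,"y":-1,"z":0,"ax":0,"ay":0,"az":0}
    - {"gripper":1,"x":0,"y":-1.5,"z":0,"ax":0,"ay":0,"az":0}
    - {"gripper":1,"x":0,"y":0,"z":-4,"ax":0,"ay":0,"az":0}
    - {"gripper":1,"x":0,"y":0,"z":-3,"ax":0,"ay":0,"az":0}
    - {"gripper":1,"x":2.3,"y":3.3,"z":0,"ax":0,"ay":0,"az":0}

```text
clock: 17.77
position: [494.1, -26.9, 104.1]
ee_rot: [-0.003, 1.0, 0.001, 0.007]
contact_force: [1.8, 1.8, 1.0]
gripper_width: -0.2
grasp_force: 0.0
```

Call:
send_rows:
  targets:
    - {"gripper":1,"x":2.4,"y":3.3,"z":0,"ax":0,"ay":0,"az":0}
    - {"gripper":1,"x":2.4,"y":3.3,"z":0,"ax":0,"ay":0,"az":0}
    - {"gripper":1,"x":2.4,"y":3.3,"z":0,"ax":0,"ay":0,"az":0}
    - {"gripper":1,"x":0,"y":0,"z":0,"ax":0,"ay":0,"az":0}
    - {"gripper":1,"x":0,"y":0,"z":3,"ax":0,"ay":0,"az":0}

```text
clock: 18.18
position: [416.4, 77.0, 72.9]
ee_rot: [-0.008, 1.0, 0.003, 0.005]
contact_force: [1.2, 0.4, -0.7]
gripper_width: -0.1
grasp_force: 0.0
```

Call:
send_rows:
  targets:
    - {"gripper":1,"x":0,"y":0,"z":3,"ax":0,"ay":0,"az":0}
    - {"gripper":1,"x":0,"y":0,"z":0.7,"ax":0,"ay":0,"az":0}
    - {"gripper":1,"x":0,"y":0,"z":0,"ax":0,"ay":0,"az":0}

```text
clock: 18.43
position: [412.1, 71.9, 30.3]
ee_rot: [-0.005, 1.0, -0.002, -0.003]
contact_force: [0.1, -0.3, 0.7]
gripper_width: 0.3
grasp_force: 0.0
```

Call:
send_rows:
  targets:
    - {"gripper":1,"x":-0.8,"y":0,"z":0,"ax":0,"ay":0,"az":0}
    - {"gripper":1,"x":-0.8,"y":0,"z":0,"ax":0,"ay":0,"az":0}
    - {"gripper":1,"x":-0.6,"y":0,"z":0,"ax":0,"ay":0,"az":0}
    - {"gripper":1,"x":-0.4,"y":0,"z":0,"ax":0,"ay":0,"az":0}
    - {"gripper":1,"x":0,"y":0,"z":0,"ax":0,"ay":0,"az":0}

```text
clock: 18.85
position: [441.4, 73.4, 33.3]
ee_rot: [-0.004, 1.0, 0.001, 0.001]
contact_force: [-2.0, 1.5, 4.5]
gripper_width: 0.2
grasp_force: 2.0
```

Call:
send_rows:
  targets:
    - {"gripper":1,"x":-0.3,"y":0,"z":0,"ax":0,"ay":0,"az":0}
    - {"gripper":1,"x":-0.2,"y":0,"z":0,"ax":0,"ay":0,"az":0}
    - {"gripper":1,"x":0,"y":0,"z":0,"ax":0,"ay":0,"az":0}

```text
clock: 19.1
position: [441.3, 71.6, 31.9]
ee_rot: [-0.004, 1.0, -0.001, -0.004]
contact_force: [-7.2, 1.7, 6.5]
gripper_width: -0.0
grasp_force: 3.9
```

Call:
send_rows:
  targets:
    - {"gripper":1,"x":0,"y":0.3,"z":0,"ax":0,"ay":0,"az":0}
    - {"gripper":1,"x":0,"y":0.3,"z":0,"ax":0,"ay":0,"az":0}
    - {"gripper":1,"x":0,"y":0,"z":0,"ax":0,"ay":0,"az":0}

```text
clock: 19.35
position: [441.1, 77.2, 31.5]
ee_rot: [-0.004, 1.0, -0.002, -0.004]
contact_force: [-5.8, -1.3, 1.8]
gripper_width: -0.0
grasp_force: 2.8
```

Call:
send_rows:
  targets:
    - {"gripper":1,"x":1,"y":0,"z":0,"ax":0,"ay":0,"az":0}
    - {"gripper":1,"x":2,"y":0,"z":0,"ax":0,"ay":0,"az":0}
    - {"gripper":1,"x":0,"y":0,"z":-4,"ax":0,"ay":0,"az":0}
    - {"gripper":1,"x":0,"y":0,"z":-4,"ax":0,"ay":0,"az":0}
    - {"gripper":1,"x":0,"y":0,"z":-4,"ax":0,"ay":0,"az":0}

```text
clock: 19.77
position: [414.2, 78.7, 154.0]
ee_rot: [-0.005, 1.0, -0.0, 0.0]
contact_force: [0.5, 0.5, 0.1]
gripper_width: 0.2
grasp_force: 0.0
```

Call:
send_rows:
  targets:
    - {"gripper":1,"x":0,"y":-4,"z":-1,"ax":0,"ay":0,"az":0}
    - {"gripper":1,"x":0,"y":-4,"z":-1,"ax":0,"ay":0,"az":0}
    - {"gripper":1,"x":0,"y":-4,"z":0,"ax":0,"ay":0,"az":0}
    - {"gripper":1,"x":0,"y":-4,"z":0,"ax":0,"ay":0,"az":0}
    - {"gripper":1,"x":0,"y":-4,"z":0,"ax":0,"ay":0,"az":0}

```text
clock: 20.18
position: [416.8, -122.6, 173.4]
ee_rot: [-0.005, 1.0, 0.0, 0.002]
contact_force: [0.9, 0.1, -0.1]
gripper_width: 0.1
grasp_force: 0.0
```

Call:
send_rows:
  targets:
    - {"gripper":1,"x":0,"y":-4,"z":0,"ax":0,"ay":0,"az":0}
    - {"gripper":1,"x":0,"y":-4,"z":0,"ax":0,"ay":0,"az":0}
    - {"gripper":1,"x":0,"y":-4,"z":0,"ax":0,"ay":0,"az":0}
    - {"gripper":1,"x":0,"y":-4,"z":0,"ax":0,"ay":0,"az":0}
    - {"gripper":1,"x":0,"y":-4,"z":0,"ax":0,"ay":0,"az":0}

```text
clock: 20.6
position: [418.6, -323.2, 172.9]
ee_rot: [-0.005, 1.0, -0.001, 0.001]
contact_force: [0.9, 1.1, 0.1]
gripper_width: -0.0
grasp_force: 0.0
```

```bash
python3 - <<'E'
from h import *
s=arm.read_state();print(np.round(s["position"],1),np.round(s["contact_force"],1))
m=arm.camera_model("top");a=arm.get_image("top")[0];b=arm.get_image("scene")[0];np.savez("pics/t7.npz",p=a,b=b)
g=a[:,:,1].astype(np.float32)
cv2.imwrite("pics/t7.png",np.hstack([cv2.resize(a[180:235,160:310,::-1],(400,147),interpolation=2),cv2.resize(a[190:215,180:215,::-1],(206,147),interpolation=0)]) if 0 else np.vstack([cv2.resize(a[180:240,160:310,::-1],(750,300),interpolation=2),cv2.copyMakeBorder(cv2.resize(b[130:220,220:330,::-1],(367,300),interpolation=2),0,0,0,383,cv2.BORDER_CONSTANT)]))
# row profile through the red foot / board end: red channel vs G
for v in(206,207,208,209,210):print(v,a[v,184:204].astype(int).tolist())
E
```

```text
[ 418.6 -323.2  172.9] [0.9 1.1 0.1]
206 [[163, 133, 89], [160, 132, 86], [163, 137, 90], [142, 84, 56], [131, 45, 33], [128, 39, 30], [132, 46, 35], [131, 44, 34], [132, 43, 33], [136, 42, 33], [88, 40, 29], [93, 60, 37], [103, 70, 42], [99, 66, 41], [97, 62, 39], [136, 85, 50], [148, 94, 52], [146, 93, 52], [147, 94, 54], [145, 91, 53]]
207 [[180, 148, 99], [180, 148, 97], [184, 153, 103], [151, 96, 65], [130, 47, 35], [125, 39, 30], [127, 44, 32], [126, 43, 31], [129, 43, 33], [132, 42, 31], [93, 40, 29], [93, 61, 35], [104, 71, 44], [100, 65, 40], [126, 79, 45], [145, 91, 51], [150, 94, 55], [150, 94, 55], [147, 93, 54], [148, 94, 53]]
208 [[182, 148, 98], [185, 151, 101], [185, 153, 102], [161, 95, 64], [170, 49, 39], [176, 50, 39], [178, 53, 42], [175, 52, 39], [177, 51, 41], [183, 52, 42], [116, 43, 32], [93, 62, 36], [103, 67, 42], [100, 64, 40], [141, 89, 53], [153, 97, 55], [150, 94, 55], [150, 96, 54], [150, 95, 55], [151, 94, 54]]
209 [[186, 153, 101], [184, 151, 100], [186, 155, 103], [178, 99, 68], [192, 54, 42], [202, 57, 46], [200, 57, 45], [200, 53, 43], [201, 57, 46], [205, 55, 45], [125, 43, 33], [115, 76, 45], [132, 85, 49], [127, 81, 46], [142, 91, 51], [147, 93, 55], [146, 91, 52], [145, 91, 49], [149, 95, 57], [147, 94, 53]]
210 [[184, 149, 99], [186, 153, 102], [185, 156, 103], [185, 104, 71], [195, 55, 44], [200, 52, 41], [201, 53, 46], [201, 57, 45], [201, 56, 45], [204, 53, 43], [122, 43, 32], [129, 84, 49], [149, 96, 55], [146, 94, 55], [147, 93, 53], [145, 93, 53], [143, 91, 51], [146, 93, 53], [145, 91, 53], [146, 92, 54]]
```

View pics/t7.png

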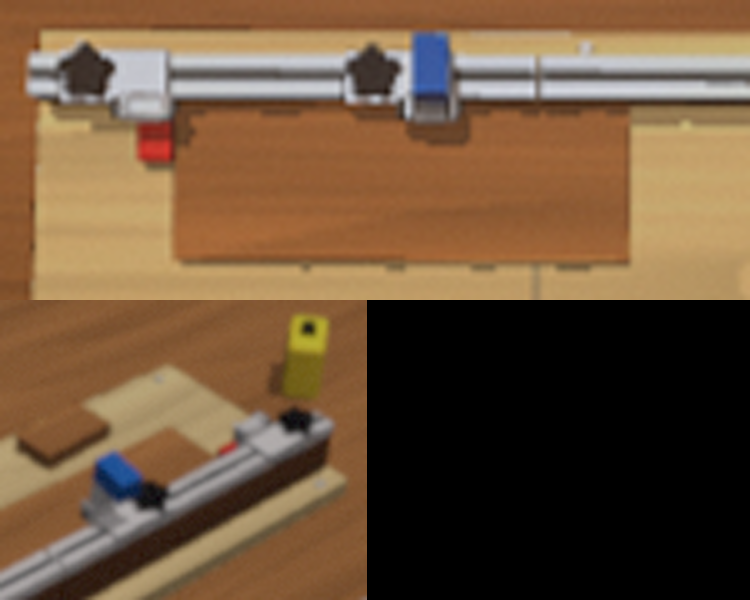

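Board flush along the fence, its end meeting the red foot at (173,150) with no visible bed between. Blue is up, and the offcut and tape look unmoved. A numeric check from this picture:

```bash
python3 - <<'E'
from h import *
f=np.load("pics/t7.npz");m=arm.camera_model("top");g=f["p"][:,:,1].astype(np.float32)
C=lambda x,y:(int(round(160+x/5)),int(round(180+y/5)))
def ln(n,a,b,ax,z,w=4):
    pts=[C(*(np.array(a)+(np.array(b)-a)*t)) for t in np.linspace(0,1,20)]
    W=px2w(m,subedge(g,pts,ax,w),z)[:,:2];o,d=fit(W);d*=np.sign(d[np.argmax(abs(d))]);print(n,np.round(o,1),"yaw",round(np.degrees(np.arctan2(-d[0],d[1]) if ax else np.arctan2(d[1],d[0])),2),"rms",round((( W-o)@[-d[1],d[0]]).std(),2))
ln("near",(195,262),(610,262),1,36);ln("L",(173,175),(175,245),0,36);ln("R",(629,140),(629,250),0,36)
print("foot -y side", px2w(m,[[194.4,209]],43)[0], "+y side",px2w(m,[[187.3,209]],43)[0])
E
```

```text
near [448.9 105.5] yaw 0.35 rms 1.09
L [480.8 240.9] yaw 1.39 rms 0.09
R [489.7 -28.8] yaw 0.07 rms 0.0
foot -y side [516.49839742 239.63746041  43.        ] +y side [516.26160323 260.4958546   43.        ]
```

Yaw 0.35° matches the fence, and the end is at 240.9 against the face at ~239.6, consistent with contact. One gentle confirming +y nudge, since the +x press drifted slightly in −y.

Call:
send_rows:
  targets:
    - {"gripper":1,"x":-1.8,"y":4,"z":0,"ax":0,"ay":0,"az":0}
    - {"gripper":1,"x":-1.8,"y":4,"z":0,"ax":0,"ay":0,"az":0}
    - {"gripper":1,"x":-1.8,"y":4,"z":2,"ax":0,"ay":0,"az":0}
    - {"gripper":1,"x":-1.8,"y":4,"z":2,"ax":0,"ay":0,"az":0}
    - {"gripper":1,"x":-1.8,"y":4,"z":2,"ax":0,"ay":0,"az":0}

```text
clock: 21.12
position: [498.5, -138.4, 120.8]
ee_rot: [-0.005, 1.0, 0.0, 0.002]
contact_force: [0.5, -0.2, -0.5]
gripper_width: -0.1
grasp_force: 0.0
```

Call:
send_rows:
  targets:
    - {"gripper":1,"x":0,"y":2.5,"z":0,"ax":0,"ay":0,"az":0}
    - {"gripper":1,"x":0,"y":0,"z":3,"ax":0,"ay":0,"az":0}
    - {"gripper":1,"x":0,"y":0,"z":3,"ax":0,"ay":0,"az":0}
    - {"gripper":1,"x":0,"y":0,"z":2,"ax":0,"ay":0,"az":0}
    - {"gripper":1,"x":0,"y":0,"z":0,"ax":0,"ay":0,"az":0}

```text
clock: 21.53
position: [494.4, -114.7, 37.1]
ee_rot: [-0.005, 1.0, 0.0, -0.004]
contact_force: [-1.0, 0.3, 0.8]
gripper_width: -0.2
grasp_force: 0.0
```

Call:
send_rows:
  targets:
    - {"gripper":1,"x":-1.2,"y":2,"z":0.7,"ax":0,"ay":0,"az":0}
    - {"gripper":1,"x":0,"y":2,"z":0,"ax":0,"ay":0,"az":0}
    - {"gripper":1,"x":0,"y":1.8,"z":0,"ax":0,"ay":0,"az":0}
    - {"gripper":1,"x":0,"y":0.8,"z":0,"ax":0,"ay":0,"az":0}
    - {"gripper":1,"x":0,"y":0,"z":0,"ax":0,"ay":0,"az":0}

```text
clock: 21.95
position: [509.8, -48.0, 34.9]
ee_rot: [-0.006, 1.0, 0.0, 0.001]
contact_force: [-0.6, 0.1, -0.2]
gripper_width: -0.2
grasp_force: 0.0
```

Call:
send_rows:
  targets:
    - {"gripper":1,"x":0,"y":0.4,"z":0,"ax":0,"ay":0,"az":0}
    - {"gripper":1,"x":0,"y":0.3,"z":0,"ax":0,"ay":0,"az":0}
    - {"gripper":1,"x":0,"y":0.2,"z":0,"ax":0,"ay":0,"az":0}
    - {"gripper":1,"x":0,"y":0,"z":0,"ax":0,"ay":0,"az":0}

```text
clock: 22.28
position: [508.8, -40.7, 33.6]
ee_rot: [-0.005, 1.0, 0.0, 0.0]
contact_force: [0.0, 0.2, -0.4]
gripper_width: -0.2
grasp_force: 0.0
```

Call:
send_rows:
  targets:
    - {"gripper":1,"x":0,"y":0,"z":0.4,"ax":0,"ay":0,"az":0}
    - {"gripper":1,"x":0,"y":0.3,"z":0,"ax":0,"ay":0,"az":0}
    - {"gripper":1,"x":0,"y":0.2,"z":0,"ax":0,"ay":0,"az":0}
    - {"gripper":1,"x":0,"y":0,"z":0,"ax":0,"ay":0,"az":0}

```text
clock: 22.62
position: [508.8, -36.0, 29.6]
ee_rot: [-0.005, 1.0, -0.0, -0.0]
contact_force: [0.6, -4.5, 3.2]
gripper_width: -0.3
grasp_force: 3.6
```

Call:
send_rows:
  targets:
    - {"gripper":1,"x":0,"y":0.1,"z":0,"ax":0,"ay":0,"az":0}
    - {"gripper":1,"x":0,"y":0.1,"z":0,"ax":0,"ay":0,"az":0}
    - {"gripper":1,"x":0,"y":0,"z":0,"ax":0,"ay":0,"az":0}

```text
clock: 22.87
position: [508.1, -35.6, 29.6]
ee_rot: [-0.005, 1.0, -0.001, -0.001]
contact_force: [0.6, -11.3, 2.6]
gripper_width: 0.3
grasp_force: 7.2
```

Stalls at the same −35.6 mm, so the board is butted. Retreat, check and hand in.

Call:
send_rows:
  targets:
    - {"gripper":1,"x":0,"y":-1.5,"z":0,"ax":0,"ay":0,"az":0}
    - {"gripper":1,"x":0,"y":-2.5,"z":0,"ax":0,"ay":0,"az":0}
    - {"gripper":1,"x":0,"y":-2,"z":-4,"ax":0,"ay":0,"az":0}
    - {"gripper":1,"x":0,"y":-2,"z":-4,"ax":0,"ay":0,"az":0}
    - {"gripper":1,"x":0,"y":-4,"z":-1,"ax":0,"ay":0,"az":0}

```text
clock: 23.28
position: [513.0, -150.1, 118.9]
ee_rot: [-0.007, 1.0, -0.0, 0.004]
contact_force: [1.3, -0.2, 0.5]
gripper_width: -0.0
grasp_force: 0.0
```

Call:
send_rows:
  targets:
    - {"gripper":1,"x":1,"y":-4,"z":0,"ax":0,"ay":0,"az":0}
    - {"gripper":1,"x":1,"y":-4,"z":0,"ax":0,"ay":0,"az":0}
    - {"gripper":1,"x":1,"y":-4,"z":0,"ax":0,"ay":0,"az":0}
    - {"gripper":1,"x":0,"y":0,"z":0,"ax":0,"ay":0,"az":0}
    - {"gripper":1,"x":0,"y":0,"z":0,"ax":0,"ay":0,"az":0}

```text
clock: 23.7
position: [479.9, -272.6, 113.2]
ee_rot: [-0.003, 1.0, 0.001, -0.001]
contact_force: [0.2, 0.0, 0.2]
gripper_width: 0.3
grasp_force: 0.0
```

```bash
python3 - <<'E'
from h import *
a=arm.get_image("top")[0];f=np.load("pics/t7.npz");m=arm.camera_model("top")
for n,p in(("before",f["p"]),("now",a)):
    g=p[:,:,1].astype(np.float32)
    pts=[(u,232) for u in np.linspace(200,270,30).astype(int)]
    W=px2w(m,subedge(g,pts,1,4),36)[:,:2]
    o,d=fit(W);print(n,np.round(o,1),round(np.degrees(np.arctan2(-d[0],d[1])),2)%180)
print(np.abs(a[195:240,180:290].astype(int)-f["p"][195:240,180:290]).mean(), np.round(arm.read_state()["contact_force"],1))
E
```

```text
before [449.4  99.8] 0.5099945
now [448.4 100.4] 0.05000305
2.0026262626262628 [ 0.5  0.1 -0.6]
```

```bash
python3 - <<'E'
from h import *
m=arm.camera_model("top");f=np.load("pics/t7.npz")["p"]
a=np.mean([arm.get_image("top")[0].astype(float) for _ in range(8)],0)
def prof(p,lo,hi):  # sub-pixel row of board/bed transition, half-level crossing of averaged profile
    L=p[222:242,lo:hi,1].mean(1);bo=np.median(p[218:228,lo:hi,1]);be=np.median(p[236:242,lo:hi,1]);t=(bo+be)/2
    i=np.where((L[:-1]<t)&(L[1:]>=t))[0][-1];return 222+i+(t-L[i])/(L[i+1]-L[i])
for n,p in(("before",f.astype(float)),("now",a)):
    print(n,[(lo,np.round(px2w(m,[[lo+7,prof(p,lo,lo+15)]],36)[0,:2],1).tolist()) for lo in(198,215,232,249,266)])
    # gap far edge: dark fence top rows for reference: bed front edge
    b=[]
    for lo in(200,230,260):
        L=p[258:275,lo:lo+20,1].mean(1);i=np.argmax(-np.diff(L));t=(L[:3].mean()+L[-3:].mean())/2
        j=np.where((L[:-1]>=t)&(L[1:]<t))[0][0];b.append(np.round(px2w(m,[[lo+10,258+j+(L[j]-t)/(L[j]-L[j+1])]],18)[0,:2],1).tolist())
    print("  bed",b)
E
```

```text
before [(198, [447.9, 207.5]), (215, [448.2, 157.6]), (232, [448.7, 107.7]), (249, [449.3, 57.8]), (266, [448.6, 7.9])]
  bed [[355.5, 192.5], [356.3, 103.9], [357.4, 15.4]]
now [(198, [447.8, 207.5]), (215, [447.9, 157.6]), (232, [447.4, 107.7]), (249, [447.6, 57.8]), (266, [447.8, 7.9])]
  bed [[355.5, 192.5], [356.3, 103.9], [357.4, 15.4]]
```

The nudge opened the −y end by about 1 mm. It's within tolerance, but I'll close it with a light +x press there.

Call:
send_rows:
  targets:
    - {"gripper":1,"x":1,"y":3.9,"z":0,"ax":0,"ay":0,"az":0}
    - {"gripper":1,"x":1,"y":3.9,"z":0,"ax":0,"ay":0,"az":0}
    - {"gripper":1,"x":1,"y":3.9,"z":0,"ax":0,"ay":0,"az":0}
    - {"gripper":1,"x":1,"y":3.9,"z":0,"ax":0,"ay":0,"az":0}
    - {"gripper":1,"x":1,"y":3.9,"z":0,"ax":0,"ay":0,"az":0}

```text
clock: 24.57
position: [428.5, -74.8, 114.1]
ee_rot: [-0.005, 1.0, 0.0, 0.0]
contact_force: [0.8, 0.9, 0.8]
gripper_width: -0.0
grasp_force: 0.0
```

Call:
send_rows:
  targets:
    - {"gripper":1,"x":0.9,"y":3.9,"z":0,"ax":0,"ay":0,"az":0}
    - {"gripper":1,"x":0.9,"y":3.9,"z":0,"ax":0,"ay":0,"az":0}
    - {"gripper":1,"x":0,"y":3,"z":0,"ax":0,"ay":0,"az":0}
    - {"gripper":1,"x":0,"y":0,"z":4,"ax":0,"ay":0,"az":0}
    - {"gripper":1,"x":0,"y":0,"z":3.5,"ax":0,"ay":0,"az":0}

```text
clock: 24.98
position: [412.1, 34.5, 40.0]
ee_rot: [-0.008, 1.0, 0.002, 0.004]
contact_force: [-0.1, -0.3, -0.3]
gripper_width: 0.2
grasp_force: 0.0
```

Call:
send_rows:
  targets:
    - {"gripper":1,"x":0,"y":0,"z":0,"ax":0,"ay":0,"az":0}
    - {"gripper":1,"x":0,"y":0,"z":0,"ax":0,"ay":0,"az":0}

```text
clock: 25.15
position: [409.1, 31.0, 38.2]
ee_rot: [-0.006, 1.0, -0.001, -0.002]
contact_force: [-0.9, 0.8, -0.2]
gripper_width: -0.1
grasp_force: 0.0
```

Call:
send_rows:
  targets:
    - {"gripper":1,"x":0,"y":0,"z":0.9,"ax":0,"ay":0,"az":0}
    - {"gripper":1,"x":-0.9,"y":0,"z":0,"ax":0,"ay":0,"az":0}
    - {"gripper":1,"x":-0.9,"y":0,"z":0,"ax":0,"ay":0,"az":0}
    - {"gripper":1,"x":-0.9,"y":0,"z":0,"ax":0,"ay":0,"az":0}
    - {"gripper":1,"x":0,"y":0,"z":0,"ax":0,"ay":0,"az":0}

```text
clock: 25.57
position: [440.5, 32.0, 31.5]
ee_rot: [-0.005, 1.0, 0.001, 0.002]
contact_force: [0.8, -0.3, -0.7]
gripper_width: 0.1
grasp_force: 0.0
```

Call:
send_rows:
  targets:
    - {"gripper":1,"x":-0.2,"y":0,"z":0,"ax":0,"ay":0,"az":0}
    - {"gripper":1,"x":-0.2,"y":0,"z":0,"ax":0,"ay":0,"az":0}
    - {"gripper":1,"x":-0.2,"y":0.1,"z":0,"ax":0,"ay":0,"az":0}
    - {"gripper":1,"x":0,"y":0.1,"z":0,"ax":0,"ay":0,"az":0}

```text
clock: 25.9
position: [441.4, 32.7, 29.7]
ee_rot: [-0.004, 1.0, -0.001, -0.002]
contact_force: [-2.0, -1.9, -0.0]
gripper_width: 0.0
grasp_force: 1.4
```

Call:
send_rows:
  targets:
    - {"gripper":1,"x":-0.2,"y":0.1,"z":0,"ax":0,"ay":0,"az":0}
    - {"gripper":1,"x":-0.1,"y":0.1,"z":0,"ax":0,"ay":0,"az":0}
    - {"gripper":1,"x":0,"y":0.1,"z":0,"ax":0,"ay":0,"az":0}

```text
clock: 26.15
position: [441.4, 34.4, 28.9]
ee_rot: [-0.004, 1.0, -0.002, -0.005]
contact_force: [-6.3, -4.8, -0.1]
gripper_width: 0.3
grasp_force: 3.1
```

Call:
send_rows:
  targets:
    - {"gripper":1,"x":1,"y":0,"z":0,"ax":0,"ay":0,"az":0}
    - {"gripper":1,"x":2,"y":0,"z":0,"ax":0,"ay":0,"az":0}
    - {"gripper":1,"x":0,"y":0,"z":-4,"ax":0,"ay":0,"az":0}
    - {"gripper":1,"x":0,"y":0,"z":-4,"ax":0,"ay":0,"az":0}
    - {"gripper":1,"x":0,"y":-4,"z":-3,"ax":0,"ay":0,"az":0}

```text
clock: 26.57
position: [419.8, 6.4, 139.1]
ee_rot: [-0.009, 1.0, 0.001, 0.005]
contact_force: [1.6, 1.1, -0.4]
gripper_width: 0.0
grasp_force: 0.0
```

Call:
send_rows:
  targets:
    - {"gripper":1,"x":0,"y":-4,"z":0,"ax":0,"ay":0,"az":0}
    - {"gripper":1,"x":0,"y":-4,"z":0,"ax":0,"ay":0,"az":0}
    - {"gripper":1,"x":0,"y":-4,"z":0,"ax":0,"ay":0,"az":0}
    - {"gripper":1,"x":0,"y":-4,"z":0,"ax":0,"ay":0,"az":0}
    - {"gripper":1,"x":0,"y":-4,"z":0,"ax":0,"ay":0,"az":0}

```text
clock: 26.98
position: [419.1, -198.7, 135.7]
ee_rot: [-0.006, 1.0, -0.0, 0.002]
contact_force: [0.4, 0.4, 0.1]
gripper_width: -0.1
grasp_force: 0.0
```

Call:
send_rows:
  targets:
    - {"gripper":1,"x":0,"y":-4,"z":0,"ax":0,"ay":0,"az":0}
    - {"gripper":1,"x":0,"y":-4,"z":0,"ax":0,"ay":0,"az":0}
    - {"gripper":1,"x":0,"y":-4,"z":0,"ax":0,"ay":0,"az":0}
    - {"gripper":1,"x":0,"y":0,"z":0,"ax":0,"ay":0,"az":0}
    - {"gripper":1,"x":0,"y":0,"z":0,"ax":0,"ay":0,"az":0}

```text
clock: 27.4
position: [419.7, -318.8, 134.7]
ee_rot: [-0.003, 1.0, -0.0, 0.001]
contact_force: [0.2, 0.1, -0.1]
gripper_width: -0.0
grasp_force: 0.0
```

```bash
python3 - <<'E'
from h import *
m=arm.camera_model("top")
a=np.mean([arm.get_image("top")[0].astype(float) for _ in range(8)],0)
def prof(p,lo,hi):
    L=p[222:242,lo:hi,1].mean(1);bo=np.median(p[218:228,lo:hi,1]);be=np.median(p[236:242,lo:hi,1]);t=(bo+be)/2
    i=np.where((L[:-1]<t)&(L[1:]>=t))[0][-1];return 222+i+(t-L[i])/(L[i+1]-L[i])
print([np.round(px2w(m,[[lo+7,prof(a,lo,lo+15)]],36)[0,:2],1).tolist() for lo in(198,215,232,249,266)])
f=np.load("pics/t7.npz")["p"]
for n,p in(("t7",f),("now",a)):
    print(n,"end R",np.round(p[210:230,282:290,1].mean(0)),"foot",np.round(p[209:212,192:198].mean(0)).tolist())
E
```

```text
[[447.9, 207.5], [448.3, 157.6], [448.7, 107.7], [449.4, 57.8], [448.6, 7.9]]
t7 end R [ 96.  96.  95.  93. 153. 166. 164. 164.] foot [[193.0, 54.0, 43.0], [196.0, 52.0, 41.0], [119.0, 41.0, 31.0], [125.0, 81.0, 46.0], [143.0, 92.0, 52.0], [139.0, 90.0, 51.0]]
now end R [ 96.  96.  95.  92. 152. 167. 165. 164.] foot [[193.0, 54.0, 43.0], [197.0, 53.0, 42.0], [128.0, 49.0, 35.0], [128.0, 82.0, 47.0], [142.0, 91.0, 52.0], [141.0, 90.0, 51.0]]
```

```bash
python3 -c "
from bench import arm
print(arm.job_done())"
```

```text
the job is handed in; nothing more can be done
None
```

I handed the job in with the red stop flipped fully down and the board flat against the fence, its end against the red stop; the blue stop was still up and nothing else had visibly moved when I last viewed the pictures, but no pass or fail verdict came back.

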